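# Put the pump parts back on their own rest plates

## Task

The three parts of the stripped pump are sitting on each other's rest plates: move them round so that the impeller stands on the square ribbed rubber mat, the clamp ring on the round steel plate and the rubber bumper on the six-sided aluminium plate, each flat, right way up and in the middle. On the way, park one part on the empty oblong white drain plate, standing there released for a moment; in the end that plate is empty again. Carry the parts and set them down gently without dropping any, and do not disturb the two eye bolts and the amber jar that stand between the plates.

Things in the scene. Friction and masses are not known exactly. Their poses are not given: they have to be found in the camera images.
- impeller_mid (a point): Loose closed pump impeller of frosted, pale translucent acrylic: a round body 60 mm in diameter and 32 mm tall, standing flat, with an open eye 36 mm wide in the top showing the hub and six curved vanes. Stiff; about 90 g. At the start it stands on the round plate. The point is its centre, 16 mm above its underside; z is its axis, up.
- clamp_ring_mid (a point): Loose green anodized aluminium split clamp ring lying flat: 56 mm outside, 40 mm inside diameter, 30 mm tall, with a pair of clamping ears (together 16 mm wide, about 26 mm tall) with a screw across them that stick out on its own +x side to 43 mm from the centre. About 130 g. At the start it lies on the six-sided plate. The point is the centre of the ring, 15 mm above its underside; z is its axis, up; its outside is free to be gripped along its own y.
- bumper_mid (a point): Loose black rubber bumper puck (acts rigid), a plain cylinder 54 mm in diameter and 34 mm tall with a steel bush, 20 mm wide, flush in its top. About 100 g. At the start it stands on the square mat. The point is its centre, 17 mm above its underside; z is its axis, up.
- mat_square_top (a point): Square grey ribbed rubber mat, 104 x 104 mm, the impeller's own place; fixed, 6 mm thick, lying flat on the bench. The point is the centre of its flat top face (6 mm above the bench), z up; x and y along its sides.
- plate_round_top (a point): Round stainless steel plate, 110 mm in diameter, the clamp ring's own place; fixed, 6 mm thick, lying flat on the bench. The point is the centre of its flat top face (6 mm above the bench), z up.
- plate_hex_top (a point): Six-sided aluminium plate, 104 mm across flats, with a screw near each corner, the bumper's own place; fixed, 6 mm thick, lying flat on the bench. The point is the centre of its flat top face (6 mm above the bench), z up.
- drain_plate_top (a point): Oblong white plastic drain plate with dark slots, 96 mm (its x) x 134 mm (its y), empty at the start, the free spot for parking; fixed, 6 mm thick, lying flat on the bench. The point is the centre of its flat top face (6 mm above the bench), z up.
- eyebolt_a_mid (a point): Loose stainless eye bolt lying flat on the bench, 72 mm long, 36 mm wide at the eye, 12 mm high; leave alone. The point is near its middle, 6 mm above the bench; the eye is to its +x.
- eyebolt_b_mid (a point): A second eye bolt, the same as the first, lying flat on the bench; leave alone. The point is near its middle, 6 mm above the bench; the eye is to its +x.
- jar_mid (a point): Loose amber glass sample jar with a lid, 46 mm in diameter, 60 mm tall, standing on the bench; leave alone. The point is its centre, 30 mm above the bench.
Mind the look-alikes: they are no part of the job. What is shaped like the part that bears drain_plate_top but yellow is not meant.

How it is judged (in metres and radians):
On the way:
1. one of the three parts stands released and at rest on the oblong white drain plate (((x of impeller_mid in the frame of drain_plate_top between -0.048 and 0.048 m and y of impeller_mid in the frame of drain_plate_top between -0.067 and 0.067 m and z of impeller_mid in the frame of drain_plate_top between 0.011 and 0.021 m and linear speed of impeller below 0.02 m/s and contact force between the fingers and impeller below 0.1 N) or (x of clamp_ring_mid in the frame of drain_plate_top between -0.048 and 0.048 m and y of clamp_ring_mid in the frame of drain_plate_top between -0.067 and 0.067 m and z of clamp_ring_mid in the frame of drain_plate_top between 0.01 and 0.02 m and linear speed of clamp_ring below 0.02 m/s and contact force between the fingers and clamp_ring below 0.1 N) or (x of bumper_mid in the frame of drain_plate_top between -0.048 and 0.048 m and y of bumper_mid in the frame of drain_plate_top between -0.067 and 0.067 m and z of bumper_mid in the frame of drain_plate_top between 0.012 and 0.022 m and linear speed of bumper below 0.02 m/s and contact force between the fingers and bumper below 0.1 N))), for 0.2 s.
At the end, for the whole second after the job is handed in: Impeller on the square mat, clamp ring on the round plate, bumper on the six-sided plate: each centre within 15 mm of its plate's centre, standing on the plate (height within 4 mm), right way up and flat within 0.12 rad, released and at rest (horizontal distance between impeller_mid and mat_square_top below 0.015 m and z of impeller_mid in the frame of mat_square_top between 0.012 and 0.02 m and angle between each of impeller_mid, clamp_ring_mid, bumper_mid's own z axis and vertical below 0.12 rad and linear speed of each of impeller, clamp_ring, bumper below 0.02 m/s and horizontal distance between clamp_ring_mid and plate_round_top below 0.015 m and z of clamp_ring_mid in the frame of plate_round_top between 0.011 and 0.019 m and horizontal distance between bumper_mid and plate_hex_top below 0.015 m and z of bumper_mid in the frame of plate_hex_top between 0.013 and 0.021 m); the robot touches nothing.
It fails at once if an eye bolt is moved more than 30 mm or tipped over (distance of any of eyebolt_a_mid, eyebolt_b_mid from where it was at the start of the episode above 0.03 m or angle between any of eyebolt_a_mid, eyebolt_b_mid's own z axis and vertical above 0.6 rad).
It fails at once if the amber jar is moved more than 30 mm or tipped over (distance of jar_mid from where it was at the start of the episode above 0.03 m or angle between jar_mid's own z axis and vertical above 0.6 rad).
It fails at once if the impeller is dropped (by more than about 15 mm) or thrown: moving faster than 0.55 m/s while the fingers do not hold it (linear speed of impeller above 0.55 m/s and contact force between the fingers and impeller below 0.05 N).
It fails at once if the clamp ring is dropped (by more than about 15 mm) or thrown: moving faster than 0.55 m/s while the fingers do not hold it (linear speed of clamp_ring above 0.55 m/s and contact force between the fingers and clamp_ring below 0.05 N).
It fails at once if the bumper is dropped (by more than about 15 mm) or thrown: moving faster than 0.55 m/s while the fingers do not hold it (linear speed of bumper above 0.55 m/s and contact force between the fingers and bumper below 0.05 N).
It also fails if it takes over 99 s, if anything falls off the work surface, if the arm or the gripper's body presses on something with over 40 N, if the wrist force passes 120 N, or if a joint passes its speed limit or range.

## Robot

A 6-joint arm with a two-finger parallel gripper is mounted at the origin on the work surface. World frame = base frame: x ahead of the robot, y to its left, z up, the work surface at z = 0. Lengths are in mm, angles in rad, forces in N, time in s.
With the tool pointing down it reaches from about 350 to 725 mm from the base axis. Payload 4.3 kg.
Tool frame: the origin (TCP) lies on the centre line of the jaws, within the pads' length; the fingertips stand 25 mm ahead of it and the grasp point (between the pads) lies 6 mm ahead of it; z points along the fingers, y is the direction in which the jaws open and shut (so a half turn about z gives the same grasp; the last joint's range is limited). The gripper opens to 85 mm and grips with 20 to 120 N. Pads are 22 mm wide; open, the fingers measure 114 mm over their backs; the gripper's body (76 mm by 85 mm) begins 54 mm behind the grasp point. The pads swing forward as they close: fully open they stand 13 mm farther back than shut.
Start: joints at [-1.375, 0.377, 0.081, 1.274, 0, 1.46], TCP at [173.118, -548.356, 256.329] pointing down, gripper open.
Joint ranges: [-2.72, 2.72], [-0.84, 1.66], [-1.02, 1.22], [-1.77, 2.12], [-1.37, 1.28], [-3.14, 3.14]. Speed limits (rad/s): [2.57, 2.57, 3.14, 3.14, 3.14, 3.14].

## Interface

Orientations are given as a unit quaternion [w, x, y, z].
In Python, from bench import manip, eyes gives the robot as it stands. The module is installed in compiled form; this text tells all that it offers.
- The arm moves only by the tool apply_moves, never from a script. Its argument "commands" is a list of rows, each an object with "grip": the closure, from -1 (fully open) to 1 (shut); "xyz": the shift along the tool's x, y, z in mm, a list of three; "dr": the turn, a rotation vector about the tool's x, y, z in degrees, a list of three. A call has exactly 8 rows; each row is the pose to reach, as a shift and turn from the pose commanded when the call began, along the tool's axes at that moment; what a row does not reach only later rows make up. A row lasts 1/12 s, in which the tool goes at most 41.7 mm and 7.16 degrees, less where a joint would pass 70% of its speed; a pose out of reach is approached as far as the arm can. A call with a gripper value outside its range is refused whole. The fingers move at their own pace and stop on an object; the grip force is fixed at half the most. Time passes only in rows, so rows that repeat a pose let the fingers close, or fill a call up. It gives the time, the measured TCP pose, the force and the opening at its end, in the units of the state.
- manip.get_obs(): the state, without advancing time (a new reading comes with each control period).
- eyes.snapshot(name): name is "side" or "top"; returns a dict with "frame" (384x512x3 uint8, blue, green, red), "mtx" (3x3 intrinsics, pixels), "eye" and "orientation" of the camera in the world. Camera axes: x right, y down, z forward; pixel columns grow to the right and rows downward; lengths in mm; the calibration is good to about 2 mm. A picture is of the moment at which its call begins. There is no depth.
- manip.finish_job(): hands the job in, once; it reports no verdict.
The state is a dict: "time_s": time; "joint_positions": joint angles; "qd": joint speeds; "joint_efforts": joint torques, N m; "tcp_pos": TCP position; "eef_rot": TCP orientation; "ft_force": force on the tool from outside, world axes, zero at the start; "moment": the same for the moment, N m; "width": opening from 0.0 (shut) to 1.0 (fully open).
Only numpy, scipy, OpenCV 4.12 (cv2) and the standard library are available. Lean on these libraries where they do the work, as an engineer would, in place of code of your own. Each camera call takes 0.05 s, during which the arm holds its last target.

## Working session

There is one attempt and no reset: what is moved stays moved. The work goes in short steps, Python scripts to look and compute and a tool call to move; the robot and the scene stay as the last step left them, time stands still between calls to the robot, and variables do not carry over. Pictures are saved under pics/ and viewed, and the job is handed in when it is done.

Besides the shell and the picture viewer there is one more tool, called after "Request:" in YAML: its name, and indented under it one key for each argument. apply_moves: Moves the arm, as the interface text tells. Its arguments: {"type":"object","properties":{"commands":{"type":"array"}},"required":["commands"]}

```bash
mkdir -p pics; python3 - <<'E'
from bench import manip, eyes
import cv2
print(manip.get_obs())
for n in("top","side"):
    s=eyes.snapshot(n); cv2.imwrite(f"pics/{n}0.png",s["frame"]); print(n,s["mtx"],s["eye"],s["orientation"])
    import pickle; pickle.dump(s,open(f"{n}0.pkl","wb"))
E
```

```text
{'time_s': 0.0, 'joint_positions': array([-1.37531730e+00,  3.78107171e-01,  7.96442020e-02,  1.27438436e+00,
       -1.24276736e-05,  1.46047219e+00]), 'qd': array([-7.02629370e-05,  7.75344719e-04,  1.02676938e-03,  2.54964959e-03,
       -1.17289065e-03,  4.66784443e-04]), 'joint_efforts': array([-1.25335286e-03, -4.63601661e+01,  2.69877201e+01,  2.09637964e-02,
        9.83003929e-06, -5.26198690e-06]), 'tcp_pos': array([ 172.98258551, -547.74287168,  255.34271697]), 'eef_rot': array([-1.02430581e-03,  9.88332789e-01,  1.52306424e-01, -4.98581703e-05]), 'ft_force': array([ 0.8738249 ,  0.31187634, -0.60372754]), 'moment': array([ 0.02227757, -0.0064718 , -0.0175536 ]), 'width': 0.9976550268482683}
top [[431.44191388   0.         250.38729816]
 [  0.         431.44191388 187.37431145]
 [  0.           0.           1.        ]] [ 279.08670478  116.94745156 1132.10181516] [-0.08068835  0.74031583 -0.66362466  0.07088147]
side [[467.44396556   0.         250.18824826]
 [  0.         467.44396556 197.28944379]
 [  0.           0.           1.        ]] [-312.62624417  910.56964519  884.02161201] [ 0.17519741 -0.35818337  0.81874951 -0.41310989]
```

View pics/top0.png

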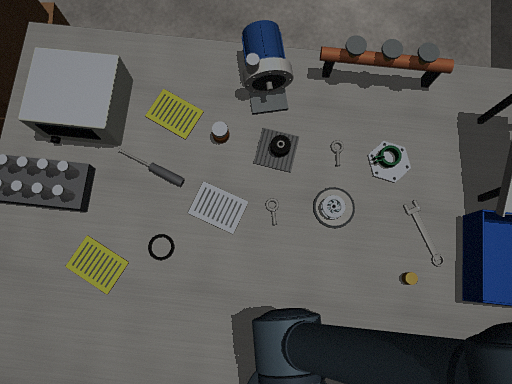

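View pics/side0.png

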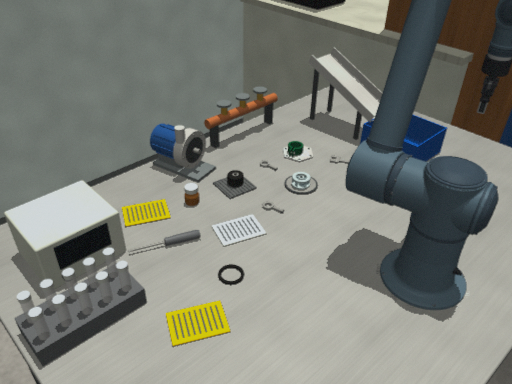

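```bash
cat > h.py <<'E'
import numpy as np,cv2,pickle
from scipy.spatial.transform import Rotation as R
def ray(s,uv):
    q=np.asarray(s["orientation"]);Rm=R.from_quat([q[1],q[2],q[3],q[0]]).as_matrix()
    d=Rm@np.linalg.inv(s["mtx"])@np.array([uv[0],uv[1],1.]); return np.asarray(s["eye"]),d
def pt(s,uv,z):
    e,d=ray(s,uv); return (e+d*(z-e[2])/d[2])
def proj(s,p):
    q=np.asarray(s["orientation"]);Rm=R.from_quat([q[1],q[2],q[3],q[0]]).as_matrix()
    c=s["mtx"]@(Rm.T@(np.asarray(p)-s["eye"])); return c[:2]/c[2]
def snap(n,tag):
    from bench import eyes
    s=eyes.snapshot(n); pickle.dump(s,open(f"{n}{tag}.pkl","wb")); cv2.imwrite(f"pics/{n}{tag}.png",s["frame"]); return s
def load(n,tag): return pickle.load(open(f"{n}{tag}.pkl","rb"))
E
python3 - <<'E'
from h import *
s=load("top","0"); S=load("side","0")
for n,u in dict(drain=(218,208),mat=(277,149),rnd=(334,208),hex=(389,161),jar=(220,128),bolta=(272,210),boltb=(336,152)).items(): print(n,pt(s,u,6).round(0))
print(proj(s,[0,0,0]),proj(S,[0,0,0]))
f=s["frame"][100:260,170:430]; cv2.imwrite("pics/t0c.png",cv2.resize(f,None,fx=3,fy=3,interpolation=cv2.INTER_CUBIC))
f=S["frame"][130:255,160:360]; cv2.imwrite("pics/s0c.png",cv2.resize(f,None,fx=4,fy=4,interpolation=cv2.INTER_CUBIC))
E
```

```text
drain [459. 225.   6.]
mat [638.  86.   6.]
rnd [492. -80.   6.]
hex [ 637. -219.    6.]
jar [681. 248.   6.]
bolta [469.  83.   6.]
boltb [647. -74.   6.]
[286.84726705 404.45519365] [421.69596069 276.25159849]
```

View pics/t0c.png

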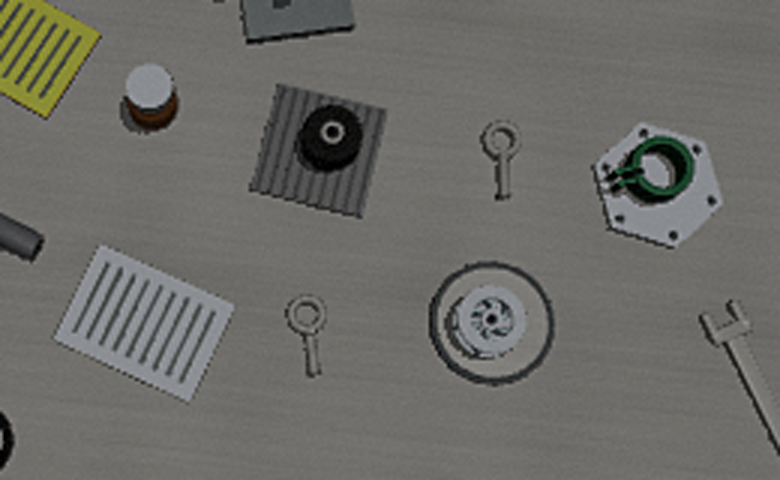

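View pics/s0c.png

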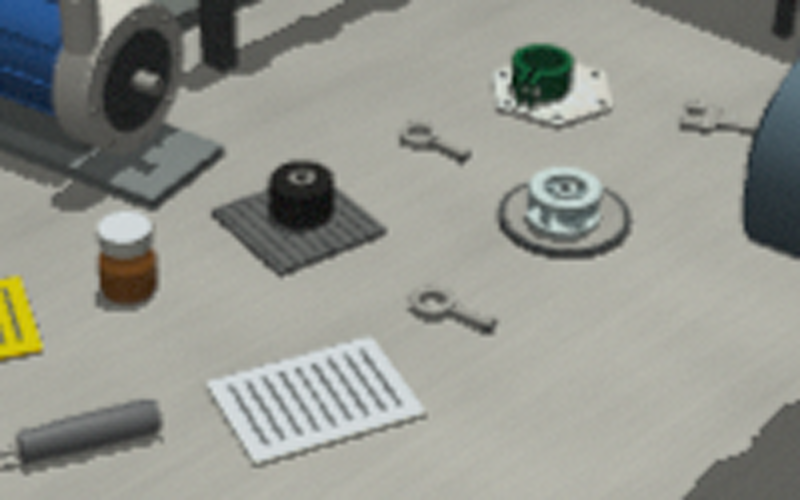

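```bash
python3 - <<'E'
from h import *
s=load("top","0"); f=s["frame"]; hsv=cv2.cvtColor(f,cv2.COLOR_BGR2HSV); g=cv2.cvtColor(f,cv2.COLOR_BGR2GRAY)
def comp(m,uv,r=30):
    M=np.zeros_like(m); cv2.circle(M,uv,r,255,-1); m=cv2.bitwise_and(m,M)
    cs,_=cv2.findContours(m,cv2.RETR_EXTERNAL,cv2.CHAIN_APPROX_NONE)
    return max(cs,key=cv2.contourArea)
print("bg",f[180,300],"mat",f[160,265],"hex",f[170,400],"drain",f[190,205],hsv[168,385], f[206,330])
br=(g>150).astype(np.uint8)*255
for n,uv,z in(("drain",(218,208),6),("hex",(389,161),6)):
    c=comp(br,uv,36); W=np.array([pt(s,p[0],z)[:2] for p in c]).astype(np.float32)
    r=cv2.minAreaRect(W); print(n,r, cv2.minEnclosingCircle(W), cv2.moments(cv2.convexHull(W))["m10"]/cv2.moments(cv2.convexHull(W))["m00"],cv2.moments(cv2.convexHull(W))["m01"]/cv2.moments(cv2.convexHull(W))["m00"])
gm=((hsv[...,1]>110)&(hsv[...,0]>50)&(hsv[...,0]<85)).astype(np.uint8)*255
c=comp(gm,(389,160),36); W=np.array([pt(s,p[0],36)[:2] for p in c]).astype(np.float32); print("ring",cv2.minAreaRect(W),W.min(0),W.max(0))
bm=(g<45).astype(np.uint8)*255
c=comp(bm,(280,147),25); W=np.array([pt(s,p[0],40)[:2] for p in c]).astype(np.float32); print("bump",cv2.minAreaRect(W),W.min(0),W.max(0))
# zooms
def z(n,u,v,r=24,k=12): cv2.imwrite(f"pics/z_{n}.png",cv2.resize(f[v-r:v+r,u-r:u+r],None,fx=k,fy=k,interpolation=cv2.INTER_NEAREST))
a=[cv2.resize(f[v-22:v+22,u-22:u+22],(396,396),interpolation=cv2.INTER_CUBIC) for u,v in((277,149),(334,207),(389,160))]
a.append(cv2.resize(f[165:165+44,318:318+44],(396,396))) 
S=load("side","0")["frame"]
cv2.imwrite("pics/z1.png",np.hstack(a[:2])); cv2.imwrite("pics/z2.png",np.hstack([a[2],cv2.resize(S[130:174,275:319],(396,396),interpolation=cv2.INTER_CUBIC)]))
E
```

```text
bg [108 107 111] mat [62 65 63] hex [145 141 137] drain [99 97 94] [15 11 97] [116 113 108]Traceback (most recent call last):
  File "<stdin>", line 11, in <module>
ZeroDivisionError: float division by zero
```

```bash
cat > m0.py <<'E'
from h import *
s=load("top","0"); f=s["frame"]; hsv=cv2.cvtColor(f,cv2.COLOR_BGR2HSV); g=cv2.cvtColor(f,cv2.COLOR_BGR2GRAY)
def comp(m,uv,r=30):
    M=np.zeros_like(m); cv2.circle(M,uv,r,255,-1); m=cv2.bitwise_and(m,M)
    cs,_=cv2.findContours(m,cv2.RETR_EXTERNAL,cv2.CHAIN_APPROX_NONE)
    return max(cs,key=cv2.contourArea)
def rep(n,c,z):
    W=np.array([pt(s,p[0],z)[:2] for p in cv2.convexHull(c)]).astype(np.float32); m=cv2.moments(cv2.convexHull(W))
    print(n,cv2.minAreaRect(W),"enc",cv2.minEnclosingCircle(W),"cen",m["m10"]/m["m00"],m["m01"]/m["m00"],W.min(0),W.max(0))
br=(f.min(2)>125).astype(np.uint8)*255
rep("drain",comp(br,(218,208),36),6)
rep("hex",comp(br,(389,161),26),6)
mm=(g<80).astype(np.uint8)*255
rep("mat",comp(mm,(277,150),32),6)
rep("rnd",comp((g<92).astype(np.uint8)*255,(334,207),24),6)
gm=((hsv[...,1]>110)&(hsv[...,0]>50)&(hsv[...,0]<85)).astype(np.uint8)*255
rep("ring",comp(gm,(389,160),36),36)
bm=(g<42).astype(np.uint8)*255
rep("bump",comp(bm,(280,147),25),40)
c=comp((f.min(2)>128).astype(np.uint8)*255,(334,207),17); rep("imp",c,38)
a=[cv2.resize(f[v-22:v+22,u-22:u+22],(396,396),interpolation=cv2.INTER_CUBIC) for u,v in((277,149),(334,207),(389,160))]
S=load("side","0")["frame"]
cv2.imwrite("pics/z1.png",np.hstack(a[:2])); cv2.imwrite("pics/z2.png",np.hstack([a[2],cv2.resize(S[130:174,275:319],(396,396),interpolation=cv2.INTER_CUBIC)]))
E
python3 m0.py
```

```text
drain ((461.6769104003906, 226.51791381835938), (132.53073120117188, 94.47195434570312), 71.4620590209961) enc ((461.6034240722656, 226.5791778564453), 79.2337875366211) cen 461.77623141514863 226.40953428924604 [397.04724 150.51482] [524.9413  302.65814]
hex ((637.1138305664062, -219.81298828125), (115.0976791381836, 103.0206527709961), 76.90118408203125) enc ((636.3365478515625, -219.32000732421875), 58.83700942993164) cen 637.3611714128033 -219.2511954944275 [ 580.22424 -275.71417] [ 692.5201  -163.90045]
mat ((635.2792358398438, 89.05292510986328), (104.4814224243164, 106.16808319091797), 81.58934020996094) enc ((635.2998046875, 88.76160430908203), 72.82950592041016) cen 635.3454715717861 89.03152764585349 [576.9202    31.910543] [693.9839  147.16393]
rnd ((493.86383056640625, -78.18939971923828), (110.08853912353516, 108.48417663574219), 4.492148399353027) enc ((494.347412109375, -77.822021484375), 56.137821197509766) cen 494.14767944960425 -77.8999541332725 [ 438.8361  -132.69266] [549.08954  -22.922245]
ring ((639.1494140625, -207.51327514648438), (51.573951721191406, 68.38468170166016), 50.6127815246582) enc ((641.075439453125, -203.9928741455078), 35.61565399169922) cen 640.4293999807826 -206.6522093159828 [ 612.57184 -238.21611] [ 670.16595 -169.94917]
bump ((635.412109375, 81.040283203125), (54.45555877685547, 64.14289093017578), 68.2943115234375) enc ((635.8796997070312, 82.21512603759766), 32.89914321899414) cen 635.7258879420442 81.69803011025844 [604.4863    53.371376] [667.37964 110.95666]
imp ((492.6429443359375, -73.42315673828125), (54.76748275756836, 56.83211898803711), 6.24213171005249) enc ((492.0841064453125, -72.98107147216797), 28.964550018310547) cen 492.2331753833656 -72.99929161978841 [ 464.47583  -101.870895] [520.55817  -44.749626]
```

View pics/z1.png

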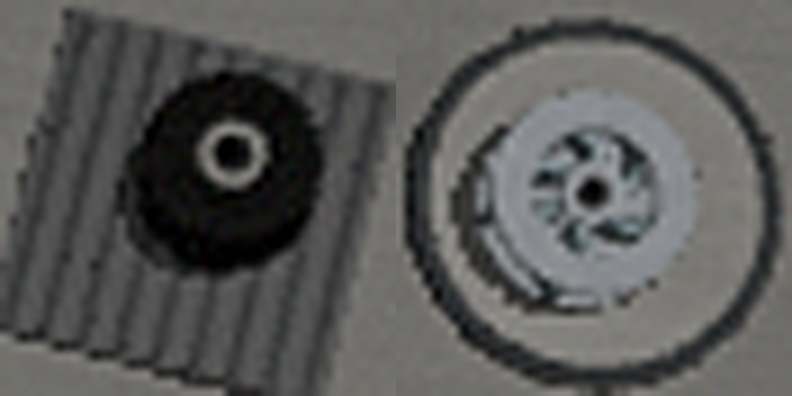

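View pics/z2.png

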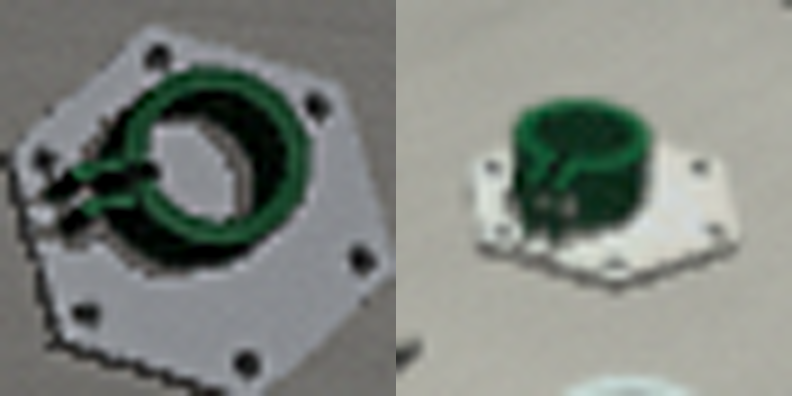

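```bash
python3 - <<'E'
from h import *
s=load("top","0"); S=load("side","0")
for n,a,b,z in(("bump",(280.7,143.6),(235.1,173.9),40),("imp",(333.7,206.1),(301.1,176.4),38),("ring",(390.7,155.1),(295,144.6),36)):
    e1,d1=ray(s,a);e2,d2=ray(S,b); t=np.linalg.lstsq(np.c_[d1,-d2],e2-e1,rcond=None)[0]
    print(n,pt(s,a,z).round(1),pt(S,b,z).round(1),(e1+d1*t[0]).round(1),(e2+d2*t[1]).round(1))
a=pt(s,(390.7,155.1),36);b=pt(s,(389-22+62.5/9-.5,160-22+205.5/9-.5),32);d=b-a;print("ear",d,np.degrees(np.arctan2(d[1],d[0])))
for n,c in(("rnd",(494,-78)),("hex",(637,-219.5)),("mat",(635.3,89)),("drain",(461.7,226.5))): print(n,proj(S,[*c,6]))
for n,c in(("bolta",[(305,316),(312,375)]),("boltb",[(501,139),(504,198)])):
    print(n,[pt(s,(170+x/3,100+y/3),6).round() for x,y in c])
print("jar",pt(s,(170+150/3,100+86/3),60))
E
```

```text
bump [642.9  78.5  40. ] [636.6  81.7  40. ] [644.4  78.3  35.5] [642.4  76.6  34.9]
imp [490.9 -72.9  38. ] [484.8 -68.5  38. ] [492.  -73.9  32.3] [490.3 -75.1  32.2]
ring [ 644.  -213.5   36. ] [ 638.  -206.2   36. ] [ 646.5 -215.8   28.6] [ 646.3 -215.9   28.6]
ear [-18.04171893  43.54750587  -4.        ] 112.50421277983547
rnd [300.24626023 182.19901654]
hex [297.13257768 150.62552715]
mat [233.78956151 183.54816019]
drain [237.81254239 227.36035144]
bolta [array([481.,  85.,   6.]), array([430.,  74.,   6.])]
boltb [array([663., -76.,   6.]), array([608., -82.,   6.])]
jar [659.75123183 241.2165833   60.        ]
```

```bash
cat > go.py <<'E'
import sys
from h import *
from bench import manip
o=manip.get_obs(); q=o["eef_rot"]; Rm=R.from_quat([q[1],q[2],q[3],q[0]])
x,y,z,phi=map(float,sys.argv[1:5])
d=Rm.inv().apply(np.array([x,y,z])-o["tcp_pos"])
c,s=np.cos(np.radians(phi)),np.sin(np.radians(phi))
T=R.from_matrix(np.array([[c,s,0],[s,-c,0],[0,0,-1]]))
print("t",o["time_s"],"tcp",o["tcp_pos"].round(1),"w",round(o["width"],3),"F",o["ft_force"].round(1),"q",o["joint_positions"].round(2))
print("xyz",d.round(1),"dr",np.degrees((Rm.inv()*T).as_rotvec()).round(1))
E
python3 go.py 491 -73 120 90
```

```text
t 0.1 tcp [ 173.  -547.8  255.4] w 0.999 F [ 0.1 -0.9  0.5] q [-1.38  0.38  0.08  1.27 -0.    1.46]
xyz [ 446.1 -356.8  136.2] dr [ -0.1  -0.1 -72.5]
```

Request:
apply_moves:
  commands:
    - {"grip":-1,"xyz":[56,-45,17],"dr":[0,0,-7]}
    - {"grip":-1,"xyz":[92,-73,28],"dr":[0,0,-14]}
    - {"grip":-1,"xyz":[122,-98,37],"dr":[0,0,-21]}
    - {"grip":-1,"xyz":[152,-122,46],"dr":[0,0,-28]}
    - {"grip":-1,"xyz":[182,-146,56],"dr":[0,0,-35]}
    - {"grip":-1,"xyz":[212,-170,65],"dr":[0,0,-42]}
    - {"grip":-1,"xyz":[242,-194,74],"dr":[0,0,-49]}
    - {"grip":-1,"xyz":[272,-218,83],"dr":[0,0,-56]}

```text
time_s: 0.77
tcp_pos: [353.7, -276.8, 178.4]
eef_rot: [-0.0, 0.8, 0.601, -0.0]
ft_force: [1.2, -0.4, 1.0]
width: 0.999
```

```bash
python3 go.py 491 -73 110 90
```

```text
t 0.7667 tcp [ 353.7 -276.8  178.4] w 0.999 F [ 1.2 -0.4  1. ] q [-0.81  0.17 -0.41  0.99  0.    1.05]
xyz [234.   75.2  68.4] dr [ -0.   -0.  -16.2]
```

Request:
apply_moves:
  commands:
    - {"grip":-1,"xyz":[35,11,10],"dr":[0,0,-4]}
    - {"grip":-1,"xyz":[70,22,20],"dr":[0,0,-8]}
    - {"grip":-1,"xyz":[105,33,30],"dr":[0,0,-12]}
    - {"grip":-1,"xyz":[140,44,40],"dr":[0,0,-16]}
    - {"grip":-1,"xyz":[175,55,50],"dr":[0,0,-16.5]}
    - {"grip":-1,"xyz":[200,63,58],"dr":[0,0,-16.5]}
    - {"grip":-1,"xyz":[212,68,64],"dr":[0,0,-16.5]}
    - {"grip":-1,"xyz":[212,68,64],"dr":[0,0,-16.5]}

```text
time_s: 1.43
tcp_pos: [479.0, -92.2, 113.5]
eef_rot: [-0.001, 0.705, 0.709, -0.0]
ft_force: [-0.6, 0.2, -0.4]
width: 1.002
```

```bash
python3 go.py 491 -73 110 90; python3 - <<'E'
from h import *
s=snap("top","1"); S=snap("side","1")
a=cv2.resize(s["frame"][120:340,230:430],(550,600)); cv2.imwrite("pics/c1.png",a)
b=cv2.resize(S["frame"][90:240,220:420],(800,600)); cv2.imwrite("pics/d1.png",b)
E
```

```text
t 1.4333 tcp [479.  -92.2 113.5] w 1.002 F [-0.6  0.2 -0.4] q [-0.32  0.3  -0.42  0.85  0.    1.25]
xyz [19.1 12.1  3.5] dr [-0.1 -0.1  0.3]
```

View pics/c1.png

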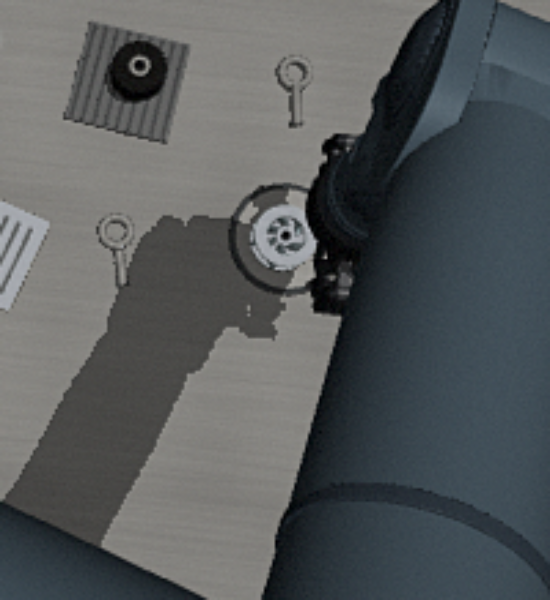

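View pics/d1.png

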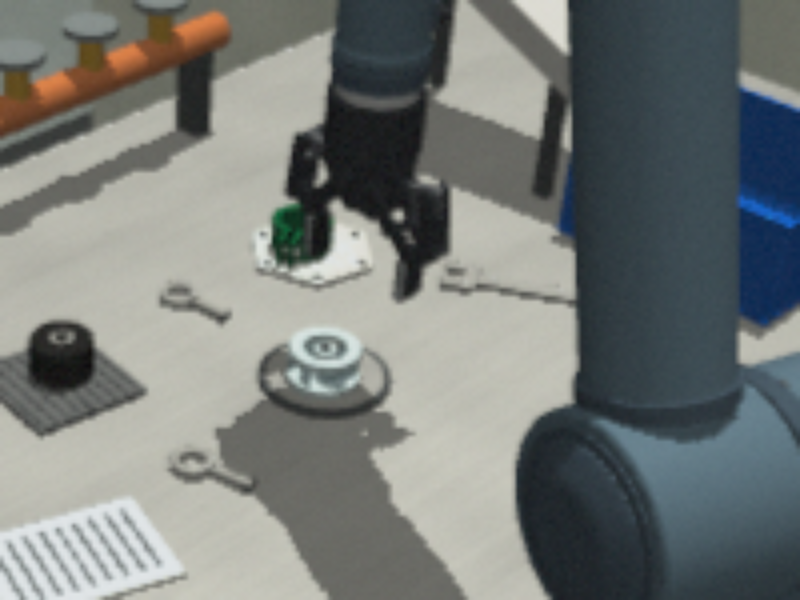

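```bash
python3 - <<'E'
from h import *
S=load("side","1");s=load("top","1")
for z in(88.5,95,101): print(proj(S,[479,-92.2,z]),[proj(S,[479+k,-92.2,z]) for k in(48,-48)])
for z in (110,120): print([proj(s,[479+k,-92.2,z]) for k in(57,0,-57)])
E
```

```text
[308.63959217 161.20794142] [array([297.47418507, 155.33925059]), array([320.23258006, 167.30137456])]
[308.81091362 159.47289906] [array([297.61369051, 153.62122881]), array([320.43807838, 165.54925686])]
[308.96985343 157.86325051] [array([297.74310167, 152.02751886]), array([320.62874347, 163.92361019])]
[array([348.45115706, 183.65769666]), array([347.00354646, 206.67587037]), array([345.52174689, 230.23767617])]
[array([349.3652599 , 182.73504232]), array([347.91463331, 205.96155406]), array([346.42941636, 229.74190463])]
```

```bash
python3 go.py 490 -73 60 90
```

```text
t 1.5333 tcp [478.1 -94.5 114.5] w 1.004 F [-0.1  0.  -0.1] q [-0.32  0.3  -0.42  0.86 -0.    1.24]
xyz [21.4 12.  54.5] dr [-0.1  0.   0.1]
```

Request:
apply_moves:
  commands:
    - {"grip":-1,"xyz":[11,6,15],"dr":[0,0,0]}
    - {"grip":-1,"xyz":[21.5,12,30],"dr":[0,0,0]}
    - {"grip":-1,"xyz":[21.5,12,45],"dr":[0,0,0]}
    - {"grip":-1,"xyz":[21.5,12,58],"dr":[0,0,0]}
    - {"grip":-1,"xyz":[21.5,12,68],"dr":[0,0,0]}
    - {"grip":-1,"xyz":[21.5,12,74],"dr":[0,0,0]}
    - {"grip":-1,"xyz":[21.5,12,78],"dr":[0,0,0]}
    - {"grip":-1,"xyz":[21.5,12,78],"dr":[0,0,0]}

```text
time_s: 2.2
tcp_pos: [490.1, -73.8, 36.6]
eef_rot: [-0.0, 0.707, 0.707, -0.0]
ft_force: [-0.2, 0.1, 0.7]
width: 1.001
```

```bash
python3 - <<'E'
from h import *
s=snap("top","2"); S=snap("side","2")
a=cv2.resize(s["frame"][140:260,280:400],(600,600),interpolation=cv2.INTER_CUBIC); cv2.imwrite("pics/c2.png",a)
b=cv2.resize(S["frame"][120:220,240:370],(780,600),interpolation=cv2.INTER_CUBIC); cv2.imwrite("pics/d2.png",b)
E
python3 go.py 490 -73 36 90
```

```text
t 2.3 tcp [491.  -73.7  37.5] w 0.998 F [ 0.2 -1.1 -0.1] q [-0.28  0.41 -0.49  0.67 -0.    1.29]
xyz [ 0.7 -1.   1.5] dr [ 0.  0. -0.]
```

View pics/c2.png

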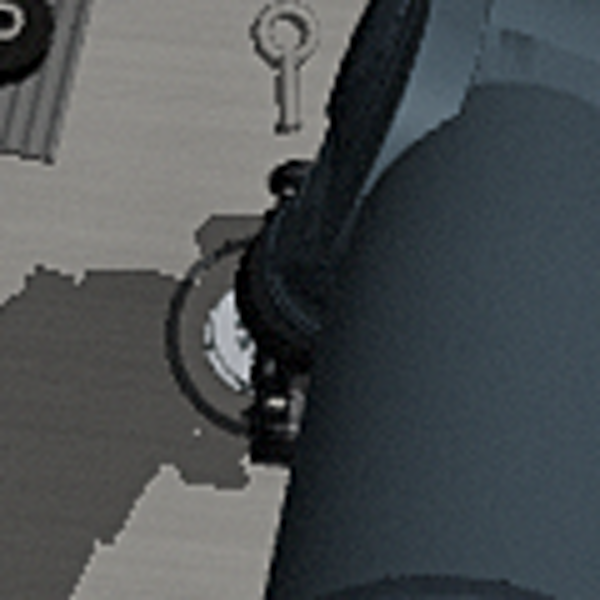

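View pics/d2.png

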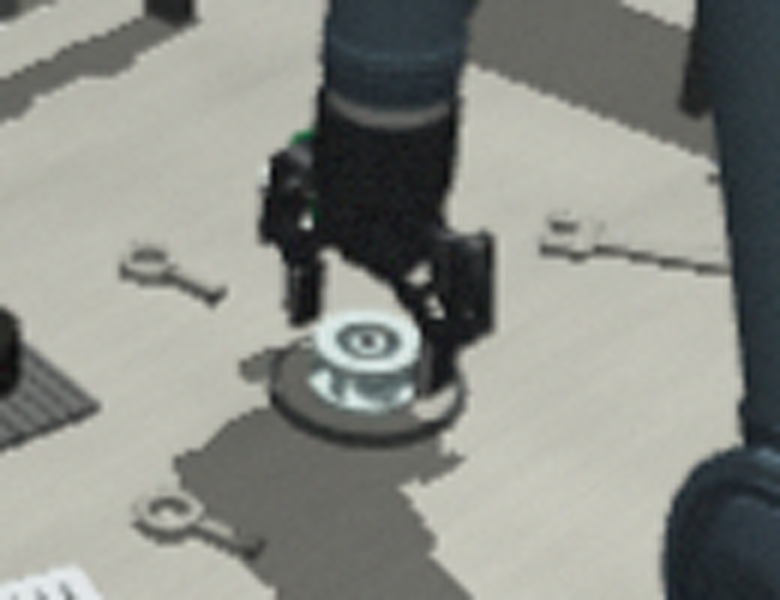

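Request:
apply_moves:
  commands:
    - {"grip":-1,"xyz":[0,0,2],"dr":[0,0,0]}
    - {"grip":-0.5,"xyz":[0,0,4],"dr":[0,0,0]}
    - {"grip":0,"xyz":[0,0,4],"dr":[0,0,0]}
    - {"grip":0.4,"xyz":[0,0,4],"dr":[0,0,0]}
    - {"grip":0.4,"xyz":[0,0,4],"dr":[0,0,0]}
    - {"grip":0.4,"xyz":[0,0,4],"dr":[0,0,0]}
    - {"grip":0.4,"xyz":[0,0,4],"dr":[0,0,0]}
    - {"grip":0.4,"xyz":[0,0,4],"dr":[0,0,0]}

```text
time_s: 2.97
tcp_pos: [490.9, -73.4, 33.7]
eef_rot: [0.0, 0.707, 0.707, 0.0]
ft_force: [-1.1, 0.5, 5.9]
width: 0.683
```

```bash
python3 go.py 490 -73 120 90
```

```text
t 2.9667 tcp [490.9 -73.4  33.7] w 0.683 F [-1.1  0.5  5.9] q [-0.28  0.41 -0.5   0.66 -0.    1.29]
xyz [  0.3  -0.8 -86.3] dr [0. 0. 0.]
```

Request:
apply_moves:
  commands:
    - {"grip":1,"xyz":[0,0,0],"dr":[0,0,0]}
    - {"grip":1,"xyz":[0,0,0],"dr":[0,0,0]}
    - {"grip":1,"xyz":[0,0,-3],"dr":[0,0,0]}
    - {"grip":1,"xyz":[0,0,-8],"dr":[0,0,0]}
    - {"grip":1,"xyz":[0,0,-18],"dr":[0,0,0]}
    - {"grip":1,"xyz":[0,0,-34],"dr":[0,0,0]}
    - {"grip":1,"xyz":[0,0,-54],"dr":[0,0,0]}
    - {"grip":1,"xyz":[0,0,-70],"dr":[0,0,0]}

```text
time_s: 3.63
tcp_pos: [490.8, -73.3, 104.8]
eef_rot: [0.0, 0.707, 0.707, 0.0]
ft_force: [0.6, -0.3, -1.4]
width: 0.686
```

```bash
python3 go.py 462 226 105 90;python3 - <<'E'
from h import *
S=snap("side","3");s=snap("top","3")
b=cv2.resize(S["frame"][120:220,240:370],(780,600),interpolation=cv2.INTER_CUBIC); cv2.imwrite("pics/d3.png",b)
cv2.imwrite("pics/c3.png",cv2.resize(s["frame"][140:260,280:400],(600,600),interpolation=cv2.INTER_CUBIC))
E
```

```text
t 3.6333 tcp [490.8 -73.3 104.8] w 0.686 F [ 0.6 -0.3 -1.4] q [-0.28  0.32 -0.41  0.84 -0.    1.29]
xyz [299.3 -28.7  -0.3] dr [0. 0. 0.]
```

View pics/d3.png

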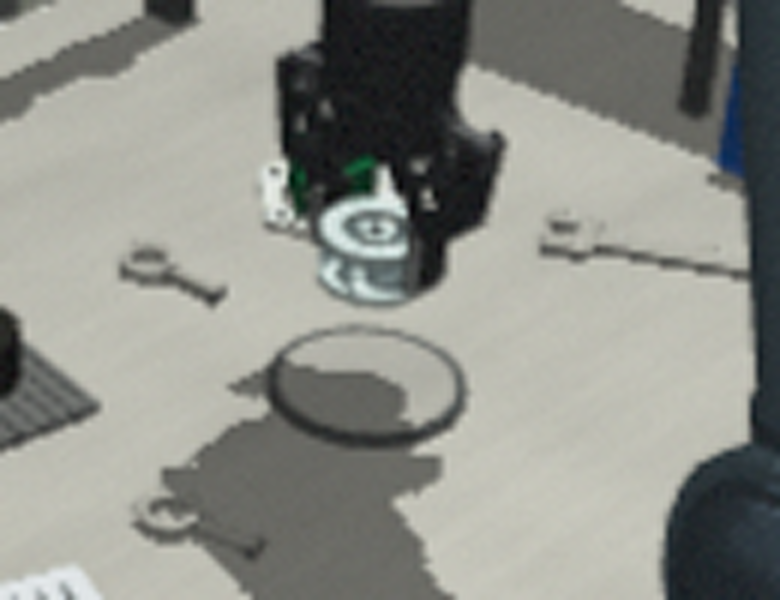

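View pics/c3.png

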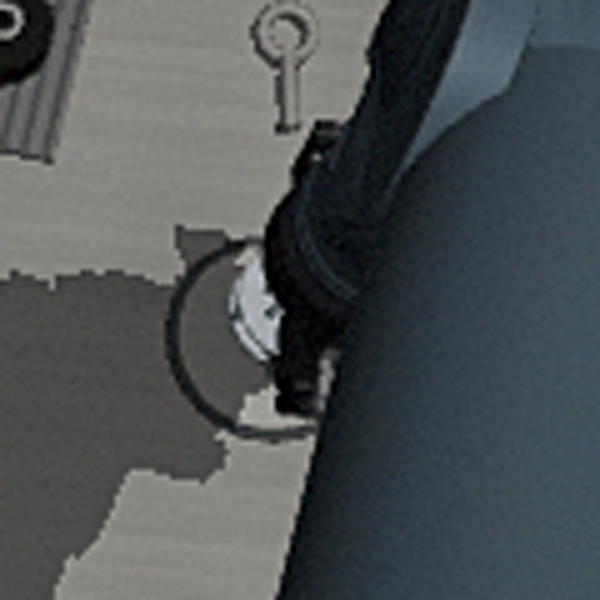

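Request:
apply_moves:
  commands:
    - {"grip":1,"xyz":[15,-1,0],"dr":[0,0,0]}
    - {"grip":1,"xyz":[45,-4,0],"dr":[0,0,0]}
    - {"grip":1,"xyz":[80,-8,0],"dr":[0,0,0]}
    - {"grip":1,"xyz":[115,-11,0],"dr":[0,0,0]}
    - {"grip":1,"xyz":[150,-15,0],"dr":[0,0,0]}
    - {"grip":1,"xyz":[185,-18,0],"dr":[0,0,0]}
    - {"grip":1,"xyz":[220,-21,0],"dr":[0,0,0]}
    - {"grip":1,"xyz":[250,-24,0],"dr":[0,0,0]}

```text
time_s: 4.4
tcp_pos: [465.7, 178.7, 102.5]
eef_rot: [-0.0, 0.707, 0.707, -0.0]
ft_force: [0.9, 0.4, -0.9]
width: 0.685
```

Request:
apply_moves:
  commands:
    - {"grip":1,"xyz":[25,-2,5],"dr":[0,0,0]}
    - {"grip":1,"xyz":[40,-4,15],"dr":[0,0,0]}
    - {"grip":1,"xyz":[49,-5,28],"dr":[0,0,0]}
    - {"grip":1,"xyz":[49,-5,40],"dr":[0,0,0]}
    - {"grip":1,"xyz":[49,-5,50],"dr":[0,0,0]}
    - {"grip":1,"xyz":[49,-5,57],"dr":[0,0,0]}
    - {"grip":1,"xyz":[49,-5,62],"dr":[0,0,0]}
    - {"grip":1,"xyz":[49,-5,62],"dr":[0,0,0]}

```text
time_s: 5.07
tcp_pos: [460.7, 224.9, 39.8]
eef_rot: [-0.0, 0.707, 0.707, -0.001]
ft_force: [-0.5, 0.2, -1.0]
width: 0.686
```

```bash
python3 go.py 462 226 34 90;python3 - <<'E'
from h import *
S=snap("side","4");s=snap("top","4")
b=cv2.resize(S["frame"][140:270,180:310],(600,600),interpolation=cv2.INTER_CUBIC); cv2.imwrite("pics/d4.png",b)
cv2.imwrite("pics/c4.png",cv2.resize(s["frame"][140:260,160:280],(600,600),interpolation=cv2.INTER_CUBIC))
E
```

```text
t 5.0667 tcp [460.7 224.9  39.8] w 0.686 F [-0.5  0.2 -1. ] q [ 0.33  0.43 -0.44  0.7  -0.    1.9 ]
xyz [1.1 1.3 5.8] dr [-0.1  0.  -0. ]
```

View pics/d4.png

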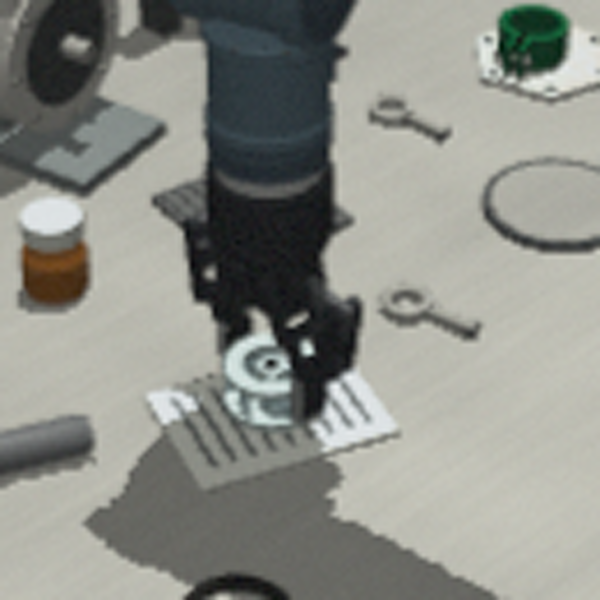

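View pics/c4.png

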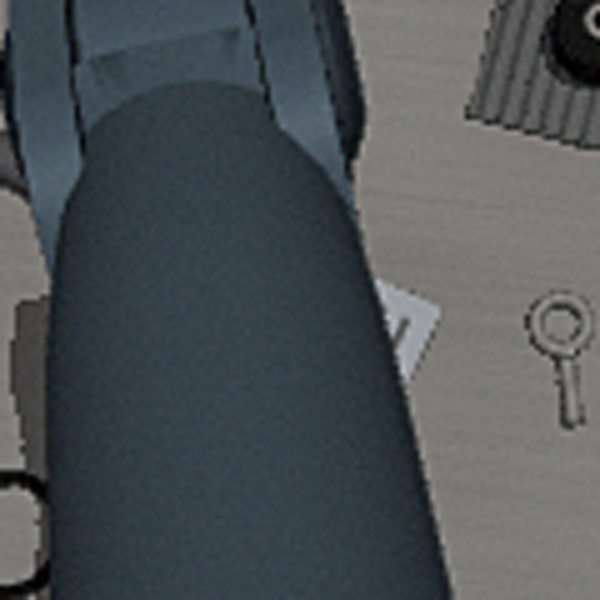

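Request:
apply_moves:
  commands:
    - {"grip":1,"xyz":[0,0,2],"dr":[0,0,0]}
    - {"grip":1,"xyz":[0,0,4],"dr":[0,0,0]}
    - {"grip":1,"xyz":[0,0,5.5],"dr":[0,0,0]}
    - {"grip":1,"xyz":[0,0,5.5],"dr":[0,0,0]}
    - {"grip":1,"xyz":[0,0,5.5],"dr":[0,0,0]}
    - {"grip":-0.4,"xyz":[0,0,5.5],"dr":[0,0,0]}
    - {"grip":-0.5,"xyz":[0,0,5.5],"dr":[0,0,0]}
    - {"grip":-1,"xyz":[0,0,4.5],"dr":[0,0,0]}

```text
time_s: 5.83
tcp_pos: [461.6, 225.7, 36.6]
eef_rot: [0.0, 0.707, 0.707, 0.0]
ft_force: [0.8, 0.1, -0.0]
width: 0.87
```

Request:
apply_moves:
  commands:
    - {"grip":-1,"xyz":[0,0,0],"dr":[0,0,0]}
    - {"grip":-1,"xyz":[0,0,0],"dr":[0,0,0]}
    - {"grip":-1,"xyz":[0,0,0],"dr":[0,0,0]}
    - {"grip":-1,"xyz":[0,0,0],"dr":[0,0,0]}
    - {"grip":-1,"xyz":[0,0,-10],"dr":[0,0,0]}
    - {"grip":-1,"xyz":[0,0,-30],"dr":[0,0,0]}
    - {"grip":-1,"xyz":[0,0,-55],"dr":[0,0,0]}
    - {"grip":-1,"xyz":[0,0,-75],"dr":[0,0,0]}

```text
time_s: 6.5
tcp_pos: [461.6, 225.7, 113.4]
eef_rot: [0.0, 0.707, 0.707, 0.0]
ft_force: [1.4, 0.8, 0.0]
width: 0.996
```

```bash
python3 go.py 643 -212 105 112.5;python3 - <<'E'
from h import *
S=snap("side","5");s=snap("top","5")
b=cv2.resize(S["frame"][140:270,180:310],(600,600),interpolation=cv2.INTER_CUBIC); cv2.imwrite("pics/d5.png",b)
E
```

```text
t 6.5 tcp [461.6 225.7 113.4] w 0.996 F [1.4 0.8 0. ] q [ 0.33  0.35 -0.35  0.87 -0.    1.9 ]
xyz [-437.8  181.3    8.4] dr [  0.    0.  -22.5]
```

View pics/d5.png

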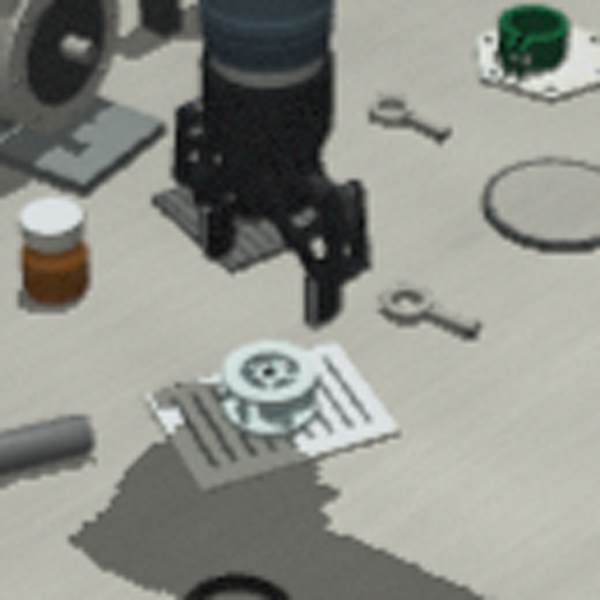

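Request:
apply_moves:
  commands:
    - {"grip":-1,"xyz":[-30,12,0],"dr":[0,0,-4]}
    - {"grip":-1,"xyz":[-65,27,0],"dr":[0,0,-8]}
    - {"grip":-1,"xyz":[-100,41,0],"dr":[0,0,-12]}
    - {"grip":-1,"xyz":[-137,57,0],"dr":[0,0,-16]}
    - {"grip":-1,"xyz":[-174,72,0],"dr":[0,0,-20]}
    - {"grip":-1,"xyz":[-210,87,0],"dr":[0,0,-22.5]}
    - {"grip":-1,"xyz":[-247,102,0],"dr":[0,0,-22.5]}
    - {"grip":-1,"xyz":[-284,118,0],"dr":[0,0,-22.5]}

```text
time_s: 7.27
tcp_pos: [579.5, -60.1, 111.1]
eef_rot: [-0.0, 0.555, 0.832, -0.0]
ft_force: [0.6, -0.4, -0.2]
width: 1.003
```

```bash
python3 go.py 643.5 -213 105 112.5
```

```text
t 7.2667 tcp [579.5 -60.1 111.1] w 1.003 F [ 0.6 -0.4 -0.2] q [-0.21  0.47 -0.16  0.94  0.    0.97]
xyz [-165.8    0.6    6. ] dr [-0. -0.  0.]
```

Request:
apply_moves:
  commands:
    - {"grip":-1,"xyz":[-25,0,0],"dr":[0,0,0]}
    - {"grip":-1,"xyz":[-60,0,0],"dr":[0,0,0]}
    - {"grip":-1,"xyz":[-95,0,0],"dr":[0,0,0]}
    - {"grip":-1,"xyz":[-130,0,0],"dr":[0,0,0]}
    - {"grip":-1,"xyz":[-155,0.5,10],"dr":[0,0,0]}
    - {"grip":-1,"xyz":[-166,0.5,25],"dr":[0,0,0]}
    - {"grip":-1,"xyz":[-166,0.5,36],"dr":[0,0,0]}
    - {"grip":-1,"xyz":[-166,0.5,36],"dr":[0,0,0]}

```text
time_s: 7.93
tcp_pos: [641.2, -210.7, 71.7]
eef_rot: [-0.003, 0.556, 0.831, -0.0]
ft_force: [-1.1, 1.2, -0.5]
width: 0.996
```

```bash
python3 go.py 643.5 -213 34 112.5;python3 - <<'E'
from h import *
S=snap("side","6");s=snap("top","6")
b=cv2.resize(S["frame"][90:190,240:370],(780,600),interpolation=cv2.INTER_CUBIC); cv2.imwrite("pics/d6.png",b)
cv2.imwrite("pics/c6.png",cv2.resize(s["frame"][80:240,200:420],(792,576),interpolation=cv2.INTER_CUBIC))
E
```

```text
t 7.9333 tcp [ 641.2 -210.7   71.7] w 0.996 F [-1.1  1.2 -0.5] q [-0.41  0.68  0.1   0.99  0.    0.77]
xyz [-3.2  1.4 37.6] dr [-0.2 -0.3 -0. ]
```

View pics/d6.png

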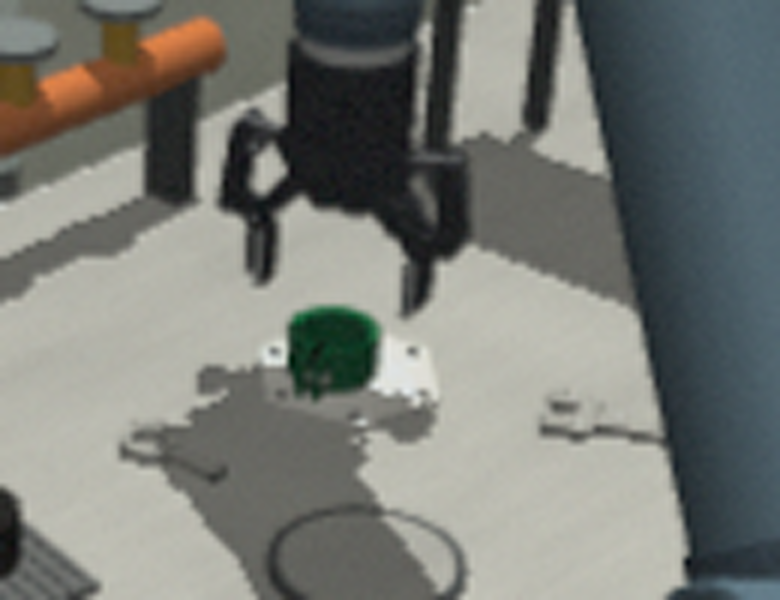

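View pics/c6.png

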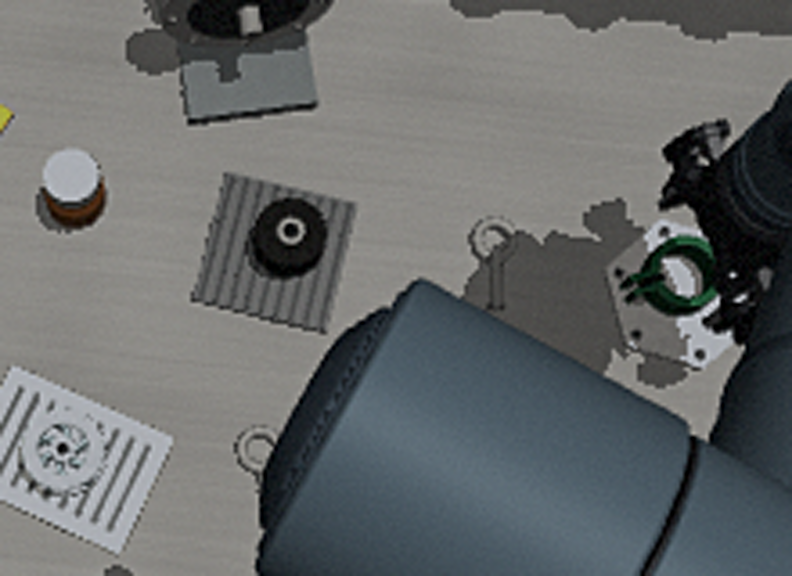

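```bash
python3 - <<'E'
from h import *
s=load("top","6")
print(pt(s,(216.9,204.4),38),pt(s,(280.5,143.8),40),pt(s,(390.7,155.1),36))
E
python3 go.py 643.5 -213.5 33 112.5
```

```text
[462.60127667 226.17571233  38.        ] [642.25203632  78.93099156  40.        ] [ 644.04204164 -213.52734737   36.        ]
t 8.0333 tcp [ 642.2 -209.8   74.4] w 0.999 F [0.  0.4 1.3] q [-0.41  0.68  0.1   1.    0.    0.77]
xyz [-4.  -0.2 41.4] dr [-0.1 -0.2  0.1]
```

Request:
apply_moves:
  commands:
    - {"grip":-1,"xyz":[-4,0,8],"dr":[0,0,0]}
    - {"grip":-1,"xyz":[-4,0,18],"dr":[0,0,0]}
    - {"grip":-1,"xyz":[-4,0,28],"dr":[0,0,0]}
    - {"grip":-1,"xyz":[-4,0,36],"dr":[0,0,0]}
    - {"grip":-1,"xyz":[-4,0,40],"dr":[0,0,0]}
    - {"grip":-1,"xyz":[-4,0,40],"dr":[0,0,0]}
    - {"grip":-0.5,"xyz":[-4,0,41],"dr":[0,0,0]}
    - {"grip":0,"xyz":[-4,0,41],"dr":[0,0,0]}

```text
time_s: 8.7
tcp_pos: [645.5, -215.2, 34.7]
eef_rot: [0.0, 0.555, 0.832, 0.0]
ft_force: [-0.3, -0.6, -1.1]
width: 0.749
```

Request:
apply_moves:
  commands:
    - {"grip":0.4,"xyz":[0,0,0],"dr":[0,0,0]}
    - {"grip":0.6,"xyz":[0,0,0],"dr":[0,0,0]}
    - {"grip":0.8,"xyz":[0,0,0],"dr":[0,0,0]}
    - {"grip":1,"xyz":[0,0,0],"dr":[0,0,0]}
    - {"grip":1,"xyz":[0,0,0],"dr":[0,0,0]}
    - {"grip":1,"xyz":[0,0,0],"dr":[0,0,0]}
    - {"grip":1,"xyz":[0,0,0],"dr":[0,0,0]}
    - {"grip":1,"xyz":[0,0,0],"dr":[0,0,0]}

```text
time_s: 9.37
tcp_pos: [646.0, -215.5, 35.6]
eef_rot: [0.001, 0.555, 0.832, 0.0]
ft_force: [-0.8, -0.5, 5.5]
width: 0.641
```

```bash
python3 go.py 643.5 -213.5 105 112.5;python3 - <<'E'
from h import *
S=snap("side","7")
b=cv2.resize(S["frame"][90:190,240:370],(780,600),interpolation=cv2.INTER_CUBIC); cv2.imwrite("pics/d7.png",b)
E
```

```text
t 9.3667 tcp [ 646.  -215.5   35.6] w 0.641 F [-0.8 -0.5  5.5] q [-0.41  0.72  0.07  0.92 -0.    0.76]
xyz [  2.7  -1.5 -69.4] dr [0.1 0.1 0. ]
```

View pics/d7.png

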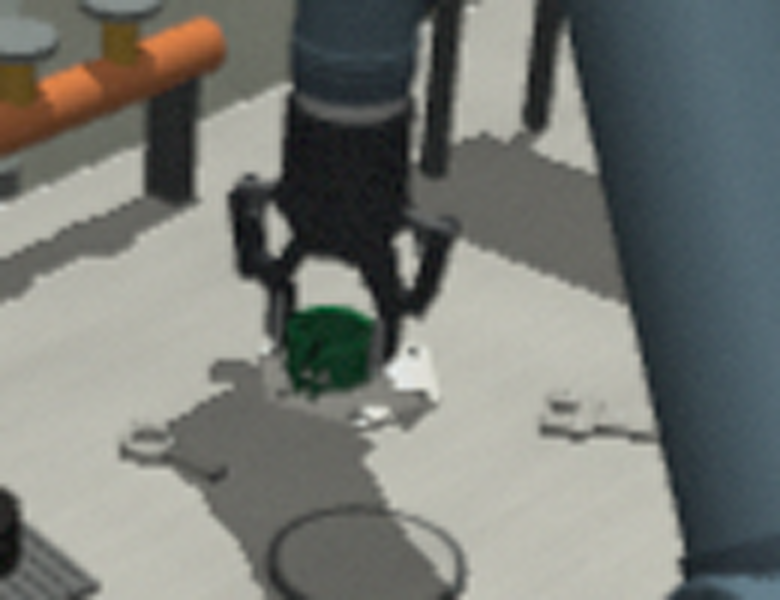

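Request:
apply_moves:
  commands:
    - {"grip":1,"xyz":[0,0,-2],"dr":[0,0,0]}
    - {"grip":1,"xyz":[0,0,-6],"dr":[0,0,0]}
    - {"grip":1,"xyz":[0,0,-14],"dr":[0,0,0]}
    - {"grip":1,"xyz":[0,0,-26],"dr":[0,0,0]}
    - {"grip":1,"xyz":[0,0,-40],"dr":[0,0,0]}
    - {"grip":1,"xyz":[0,0,-54],"dr":[0,0,0]}
    - {"grip":1,"xyz":[0,0,-60],"dr":[0,0,0]}
    - {"grip":1,"xyz":[0,0,-60],"dr":[0,0,0]}

```text
time_s: 10.08
tcp_pos: [646.8, -215.8, 97.5]
eef_rot: [0.002, 0.555, 0.832, 0.0]
ft_force: [0.0, -0.6, -1.0]
width: 0.645
```

```bash
python3 go.py 495 -80.5 95 112.5
```

```text
t 10.0833 tcp [ 646.8 -215.8   97.5] w 0.645 F [ 0.  -0.6 -1. ] q [-0.41  0.67  0.14  1.04 -0.    0.76]
xyz [183.2 -88.4   1.5] dr [0.2 0.2 0. ]
```

Request:
apply_moves:
  commands:
    - {"grip":1,"xyz":[12,-6,0],"dr":[0,0,0]}
    - {"grip":1,"xyz":[37,-18,0],"dr":[0,0,0]}
    - {"grip":1,"xyz":[67,-32,0],"dr":[0,0,0]}
    - {"grip":1,"xyz":[97,-47,0],"dr":[0,0,0]}
    - {"grip":1,"xyz":[127,-61,0],"dr":[0,0,0]}
    - {"grip":1,"xyz":[157,-76,5],"dr":[0,0,0]}
    - {"grip":1,"xyz":[177,-85,12],"dr":[0,0,0]}
    - {"grip":1,"xyz":[183,-88,22],"dr":[0,0,0]}

```text
time_s: 10.75
tcp_pos: [489.8, -77.1, 71.9]
eef_rot: [-0.002, 0.555, 0.832, -0.0]
ft_force: [-1.0, 0.2, -1.1]
width: 0.639
```

Request:
apply_moves:
  commands:
    - {"grip":1,"xyz":[0,0,8],"dr":[0,0,0]}
    - {"grip":1,"xyz":[0,0,16],"dr":[0,0,0]}
    - {"grip":1,"xyz":[0,0,24],"dr":[0,0,0]}
    - {"grip":1,"xyz":[0,0,28],"dr":[0,0,0]}
    - {"grip":1,"xyz":[0,0,30],"dr":[0,0,0]}
    - {"grip":1,"xyz":[0,0,30],"dr":[0,0,0]}
    - {"grip":1,"xyz":[0,0,30],"dr":[0,0,0]}
    - {"grip":1,"xyz":[0,0,30],"dr":[0,0,0]}

```text
time_s: 11.42
tcp_pos: [494.4, -80.1, 42.8]
eef_rot: [0.0, 0.556, 0.831, 0.0]
ft_force: [0.2, 0.2, -0.9]
width: 0.642
```

```bash
python3 go.py 495 -80.5 36 112.5;python3 - <<'E'
from h import *
S=snap("side","8")
b=cv2.resize(S["frame"][120:220,240:370],(780,600),interpolation=cv2.INTER_CUBIC); cv2.imwrite("pics/d8.png",b)
E
```

```text
t 11.4167 tcp [494.4 -80.1  42.8] w 0.642 F [ 0.2  0.2 -0.9] q [-0.29  0.41 -0.48  0.69 -0.    0.89]
xyz [-0.6  0.4  6.8] dr [0. 0. 0.]
```

View pics/d8.png

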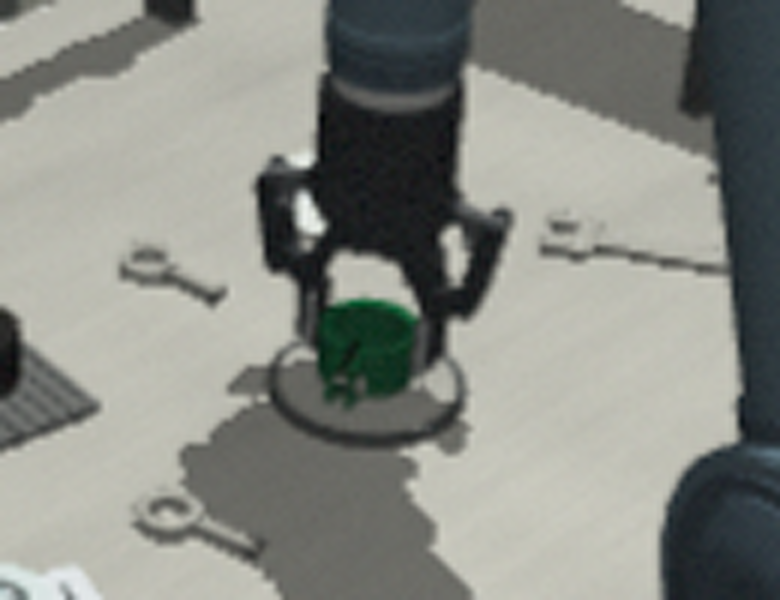

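Request:
apply_moves:
  commands:
    - {"grip":1,"xyz":[0,0,2],"dr":[0,0,0]}
    - {"grip":1,"xyz":[0,0,4],"dr":[0,0,0]}
    - {"grip":1,"xyz":[0,0,6],"dr":[0,0,0]}
    - {"grip":1,"xyz":[0,0,7],"dr":[0,0,0]}
    - {"grip":1,"xyz":[0,0,7],"dr":[0,0,0]}
    - {"grip":1,"xyz":[0,0,7],"dr":[0,0,0]}
    - {"grip":-0.3,"xyz":[0,0,7],"dr":[0,0,0]}
    - {"grip":-0.6,"xyz":[0,0,7],"dr":[0,0,0]}

```text
time_s: 12.13
tcp_pos: [493.9, -79.8, 35.5]
eef_rot: [0.0, 0.555, 0.832, -0.0]
ft_force: [-0.2, 1.1, -0.5]
width: 0.77
```

Request:
apply_moves:
  commands:
    - {"grip":-0.8,"xyz":[0,0,-1],"dr":[0,0,0]}
    - {"grip":-1,"xyz":[0,0,-2],"dr":[0,0,0]}
    - {"grip":-1,"xyz":[0,0,-2],"dr":[0,0,0]}
    - {"grip":-1,"xyz":[0,0,-2],"dr":[0,0,0]}
    - {"grip":-1,"xyz":[0,0,-10],"dr":[0,0,0]}
    - {"grip":-1,"xyz":[0,0,-30],"dr":[0,0,0]}
    - {"grip":-1,"xyz":[0,0,-55],"dr":[0,0,0]}
    - {"grip":-1,"xyz":[0,0,-75],"dr":[0,0,0]}

```text
time_s: 12.8
tcp_pos: [493.8, -79.7, 112.2]
eef_rot: [0.0, 0.555, 0.832, 0.0]
ft_force: [0.3, 0.6, 0.4]
width: 1.003
```

```bash
python3 go.py 642.5 79 75 90;python3 - <<'E'
from h import *
S=snap("side","9")
b=cv2.resize(S["frame"][120:220,240:370],(780,600),interpolation=cv2.INTER_CUBIC); cv2.imwrite("pics/d9.png",b)
E
```

```text
t 12.8 tcp [493.8 -79.7 112.2] w 1.003 F [0.3 0.6 0.4] q [-0.29  0.32 -0.39  0.86 -0.    0.89]
xyz [ 89.7 198.1  37.2] dr [ 0.   0.  22.5]
```

View pics/d9.png

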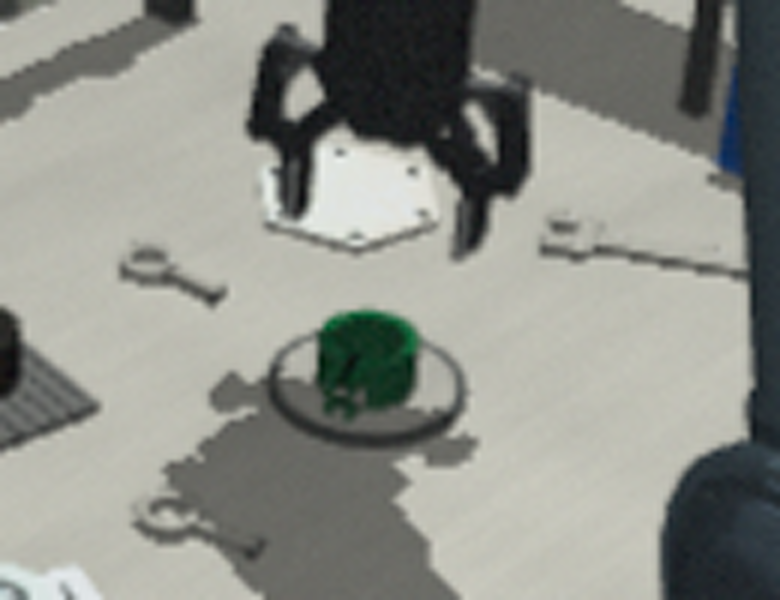

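```bash
python3 - <<'E'
from h import *
s=load("top","0")
print(pt(s,(268,112),10),pt(s,(268,88),60))
E
```

```text
[740.19906776 120.96447399  10.        ] [787.71515954 127.6597719   60.        ]
```

Request:
apply_moves:
  commands:
    - {"grip":-1,"xyz":[10,22,0],"dr":[0,0,3]}
    - {"grip":-1,"xyz":[24,53,0],"dr":[0,0,7]}
    - {"grip":-1,"xyz":[38,84,0],"dr":[0,0,11]}
    - {"grip":-1,"xyz":[52,115,0],"dr":[0,0,15]}
    - {"grip":-1,"xyz":[66,146,0],"dr":[0,0,19]}
    - {"grip":-1,"xyz":[80,177,0],"dr":[0,0,22.5]}
    - {"grip":-1,"xyz":[89.5,198,8],"dr":[0,0,22.5]}
    - {"grip":-1,"xyz":[89.5,198,20],"dr":[0,0,22.5]}

```text
time_s: 13.52
tcp_pos: [647.0, 82.5, 92.1]
eef_rot: [0.002, 0.706, 0.709, 0.003]
ft_force: [0.8, 0.1, -0.2]
width: 1.0
```

```bash
python3 go.py 642.5 79 38 90
```

```text
t 13.5167 tcp [647.   82.5  92.1] w 1.0 F [ 0.8  0.1 -0.2] q [0.03 0.61 0.03 0.98 0.   1.6 ]
xyz [-3.6 -4.9 54.1] dr [ 0.4 -0.1  0.2]
```

```bash
python3 - <<'E'
from h import *
S=snap("side","10");s=snap("top","10")
b=cv2.resize(S["frame"][120:220,180:310],(780,600),interpolation=cv2.INTER_CUBIC); cv2.imwrite("pics/d10.png",b)
cv2.imwrite("pics/c10.png",cv2.resize(s["frame"][80:240,200:420],(792,576),interpolation=cv2.INTER_CUBIC))
E
python3 go.py 642.5 79 35 90
```

```text
t 13.6167 tcp [641.5  79.7  88.7] w 0.997 F [-0.9 -0.1 -0.1] q [ 0.03  0.61  0.02  0.98 -0.    1.59]
xyz [-0.7  1.1 53.7] dr [-0.2  0.   0.1]
```

View pics/d10.png

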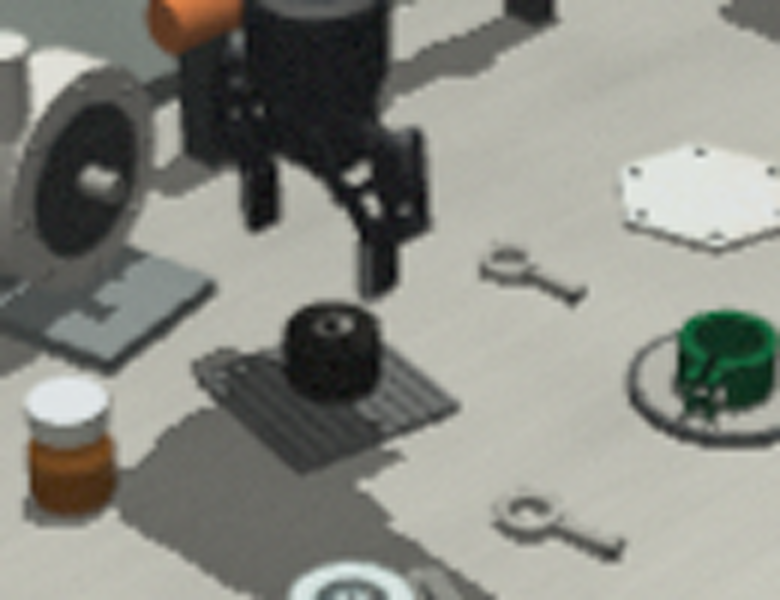

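View pics/c10.png

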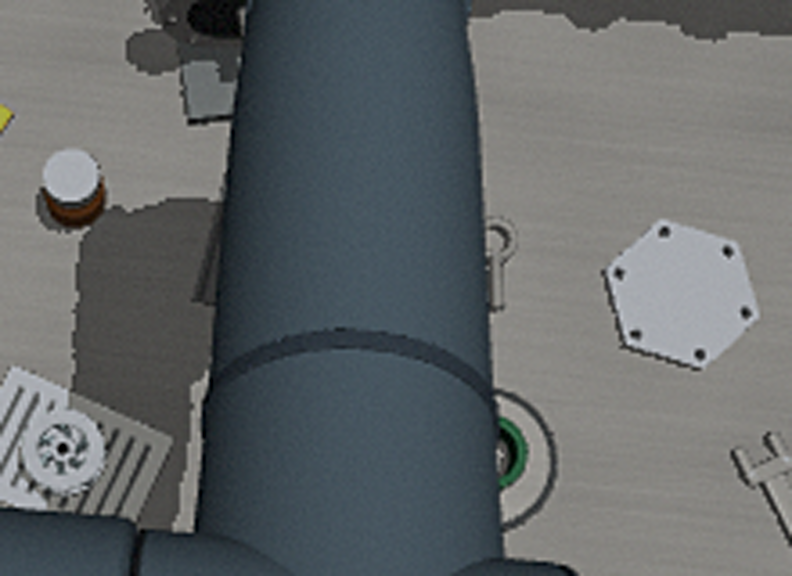

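Request:
apply_moves:
  commands:
    - {"grip":-1,"xyz":[-0.5,1,10],"dr":[0,0,0]}
    - {"grip":-1,"xyz":[-0.5,1,22],"dr":[0,0,0]}
    - {"grip":-1,"xyz":[-0.5,1,34],"dr":[0,0,0]}
    - {"grip":-1,"xyz":[-0.5,1,44],"dr":[0,0,0]}
    - {"grip":-1,"xyz":[-0.5,1,51],"dr":[0,0,0]}
    - {"grip":-1,"xyz":[-0.5,1,54],"dr":[0,0,0]}
    - {"grip":-0.5,"xyz":[-0.5,1,54],"dr":[0,0,0]}
    - {"grip":0,"xyz":[-0.5,1,54],"dr":[0,0,0]}

```text
time_s: 14.28
tcp_pos: [643.6, 78.0, 36.8]
eef_rot: [0.0, 0.707, 0.707, 0.0]
ft_force: [-0.1, 0.3, -0.2]
width: 0.747
```

Request:
apply_moves:
  commands:
    - {"grip":0.4,"xyz":[0,0,0],"dr":[0,0,0]}
    - {"grip":0.6,"xyz":[0,0,0],"dr":[0,0,0]}
    - {"grip":0.8,"xyz":[0,0,0],"dr":[0,0,0]}
    - {"grip":1,"xyz":[0,0,0],"dr":[0,0,0]}
    - {"grip":1,"xyz":[0,0,0],"dr":[0,0,0]}
    - {"grip":1,"xyz":[0,0,0],"dr":[0,0,0]}
    - {"grip":1,"xyz":[0,0,0],"dr":[0,0,0]}
    - {"grip":1,"xyz":[0,0,0],"dr":[0,0,0]}

```text
time_s: 14.95
tcp_pos: [644.4, 78.2, 37.8]
eef_rot: [0.001, 0.707, 0.707, 0.001]
ft_force: [-0.6, -0.3, 6.1]
width: 0.61
```

```bash
python3 go.py 637 -219 95 90
```

```text
t 14.95 tcp [644.4  78.2  37.8] w 0.61 F [-0.6 -0.3  6.1] q [ 0.02  0.66 -0.04  0.87 -0.    1.59]
xyz [-297.3   -7.4  -57.2] dr [0.1 0.  0. ]
```

Request:
apply_moves:
  commands:
    - {"grip":1,"xyz":[0,0,-2],"dr":[0,0,0]}
    - {"grip":1,"xyz":[0,0,-6],"dr":[0,0,0]}
    - {"grip":1,"xyz":[0,0,-14],"dr":[0,0,0]}
    - {"grip":1,"xyz":[0,0,-26],"dr":[0,0,0]}
    - {"grip":1,"xyz":[0,0,-40],"dr":[0,0,0]}
    - {"grip":1,"xyz":[0,0,-54],"dr":[0,0,0]}
    - {"grip":1,"xyz":[0,0,-60],"dr":[0,0,0]}
    - {"grip":1,"xyz":[0,0,-60],"dr":[0,0,0]}

```text
time_s: 15.62
tcp_pos: [645.2, 78.3, 99.3]
eef_rot: [0.002, 0.707, 0.707, 0.002]
ft_force: [0.8, -0.2, -1.1]
width: 0.609
```

```bash
python3 go.py 637 -220 98 90; python3 - <<'E'
from h import *
S=snap("side","11")
b=cv2.resize(S["frame"][100:220,180:310],(650,600),interpolation=cv2.INTER_CUBIC); cv2.imwrite("pics/d11.png",b)
E
```

```text
t 15.6167 tcp [645.2  78.3  99.3] w 0.609 F [ 0.8 -0.2 -1.1] q [ 0.02  0.6   0.03  0.99 -0.    1.59]
xyz [-298.3   -8.4    1.2] dr [ 0.3 -0.   0. ]
```

View pics/d11.png

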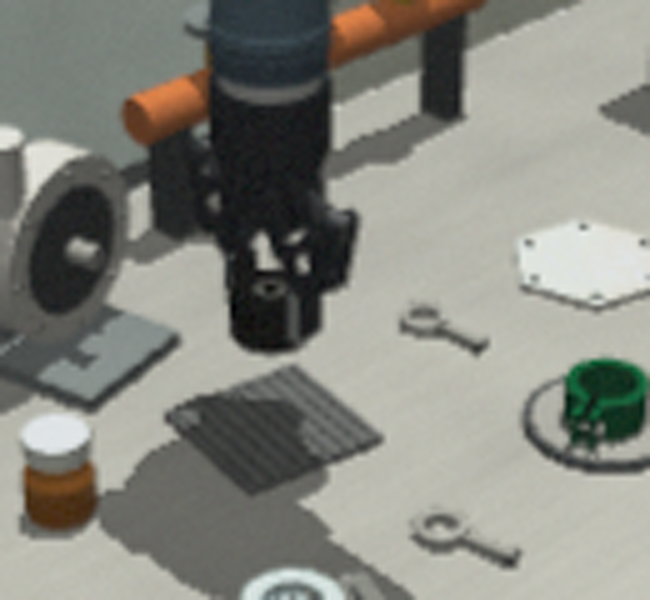

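Bumper held (near (270,310) in the crop), mat now empty. Carry to the hex plate.

Request:
apply_moves:
  commands:
    - {"grip":1,"xyz":[-15,0,0],"dr":[0,0,0]}
    - {"grip":1,"xyz":[-45,-1,0],"dr":[0,0,0]}
    - {"grip":1,"xyz":[-80,-2,0],"dr":[0,0,0]}
    - {"grip":1,"xyz":[-115,-3,0],"dr":[0,0,0]}
    - {"grip":1,"xyz":[-150,-4,0],"dr":[0,0,0]}
    - {"grip":1,"xyz":[-185,-5,0],"dr":[0,0,0]}
    - {"grip":1,"xyz":[-220,-6,0],"dr":[0,0,0]}
    - {"grip":1,"xyz":[-250,-7,0],"dr":[0,0,0]}

```text
time_s: 16.33
tcp_pos: [635.1, -174.9, 95.3]
eef_rot: [-0.001, 0.708, 0.707, -0.001]
ft_force: [0.9, -0.6, -1.2]
width: 0.611
```

Request:
apply_moves:
  commands:
    - {"grip":1,"xyz":[-25,-1,3],"dr":[0,0,0]}
    - {"grip":1,"xyz":[-40,-1,10],"dr":[0,0,0]}
    - {"grip":1,"xyz":[-48,-1,20],"dr":[0,0,0]}
    - {"grip":1,"xyz":[-48,-1,32],"dr":[0,0,0]}
    - {"grip":1,"xyz":[-48,-1,42],"dr":[0,0,0]}
    - {"grip":1,"xyz":[-48,-1,50],"dr":[0,0,0]}
    - {"grip":1,"xyz":[-48,-1,52],"dr":[0,0,0]}
    - {"grip":1,"xyz":[-48,-1,52],"dr":[0,0,0]}

```text
time_s: 17.0
tcp_pos: [634.7, -217.8, 43.0]
eef_rot: [-0.001, 0.706, 0.708, -0.0]
ft_force: [0.4, 0.9, -0.2]
width: 0.61
```

```bash
python3 - <<'E'
from h import *
S=snap("side","12")
b=cv2.resize(S["frame"][90:190,240:370],(780,600),interpolation=cv2.INTER_CUBIC); cv2.imwrite("pics/d12.png",b)
E
python3 go.py 637 -220 38 90
```

```text
t 17.05 tcp [ 635.4 -218.3   44. ] w 0.607 F [ 0.2 -0.5 -0.8] q [-0.43  0.7   0.05  0.92  0.    1.14]
xyz [-1.7  1.6  6. ] dr [-0.1 -0.   0.1]
```

View pics/d12.png

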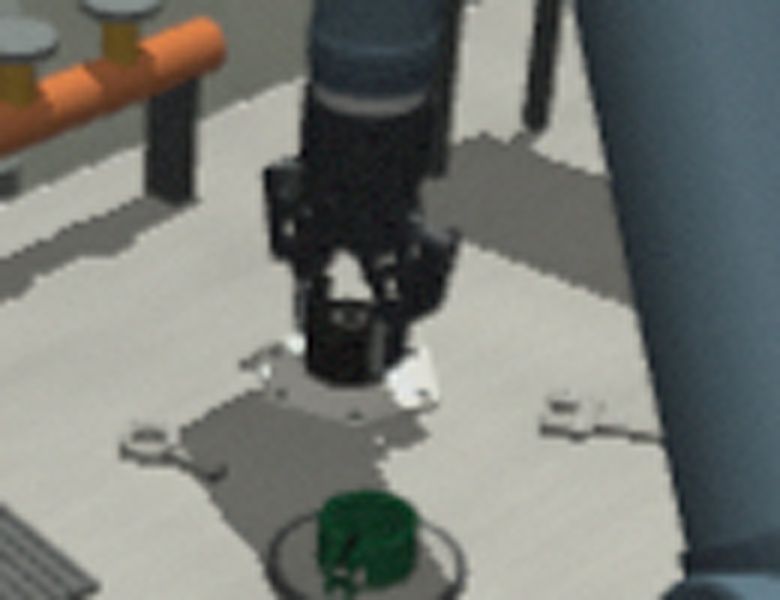

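Request:
apply_moves:
  commands:
    - {"grip":1,"xyz":[-1.5,1.5,2],"dr":[0,0,0]}
    - {"grip":1,"xyz":[-1.5,1.5,4],"dr":[0,0,0]}
    - {"grip":1,"xyz":[-1.5,1.5,5.5],"dr":[0,0,0]}
    - {"grip":1,"xyz":[-1.5,1.5,6.5],"dr":[0,0,0]}
    - {"grip":1,"xyz":[-1.5,1.5,6.5],"dr":[0,0,0]}
    - {"grip":1,"xyz":[-1.5,1.5,6.5],"dr":[0,0,0]}
    - {"grip":1,"xyz":[-1.5,1.5,6.5],"dr":[0,0,0]}
    - {"grip":1,"xyz":[-1.5,1.5,6.5],"dr":[0,0,0]}

```text
time_s: 17.72
tcp_pos: [637.1, -221.3, 38.2]
eef_rot: [0.0, 0.707, 0.707, 0.0]
ft_force: [-0.0, -0.0, -1.2]
width: 0.616
```

```bash
python3 go.py 637 -220 38 90
```

```text
t 17.7167 tcp [ 637.1 -221.3   38.2] w 0.616 F [-0.  -0.  -1.2] q [-0.43  0.71  0.05  0.91 -0.    1.14]
xyz [ 1.3 -0.1  0.2] dr [0. 0. 0.]
```

Request:
apply_moves:
  commands:
    - {"grip":1,"xyz":[0.5,0,1],"dr":[0,0,0]}
    - {"grip":1,"xyz":[0.5,0,1],"dr":[0,0,0]}
    - {"grip":1,"xyz":[0.5,0,1],"dr":[0,0,0]}
    - {"grip":-0.2,"xyz":[0.5,0,1],"dr":[0,0,0]}
    - {"grip":-0.6,"xyz":[0.5,0,1],"dr":[0,0,0]}
    - {"grip":-1,"xyz":[0.5,0,-2],"dr":[0,0,0]}
    - {"grip":-1,"xyz":[0.5,0,-2],"dr":[0,0,0]}
    - {"grip":-1,"xyz":[0.5,0,-2],"dr":[0,0,0]}

```text
time_s: 18.38
tcp_pos: [637.3, -220.6, 40.0]
eef_rot: [0.0, 0.707, 0.707, 0.0]
ft_force: [-0.6, 0.1, 0.8]
width: 1.001
```

Request:
apply_moves:
  commands:
    - {"grip":-1,"xyz":[0,0,-8],"dr":[0,0,0]}
    - {"grip":-1,"xyz":[0,0,-25],"dr":[0,0,0]}
    - {"grip":-1,"xyz":[0,0,-50],"dr":[0,0,0]}
    - {"grip":-1,"xyz":[0,0,-75],"dr":[0,0,0]}
    - {"grip":-1,"xyz":[25,-12,-75],"dr":[0,0,0]}
    - {"grip":-1,"xyz":[55,-26,-75],"dr":[0,0,0]}
    - {"grip":-1,"xyz":[90,-38,-75],"dr":[0,0,0]}
    - {"grip":-1,"xyz":[125,-52,-75],"dr":[0,0,0]}

```text
time_s: 19.05
tcp_pos: [585.0, -95.0, 115.9]
eef_rot: [0.001, 0.707, 0.707, 0.001]
ft_force: [1.3, 0.0, 0.1]
width: 1.001
```

```bash
python3 go.py 462 226 105 90
```

```text
t 19.05 tcp [585.  -95.  115.9] w 1.001 F [1.3 0.  0.1] q [-0.27  0.49 -0.12  0.96  0.    1.3 ]
xyz [ 320.9 -123.3   10.6] dr [ 0.1  0.  -0.1]
```

Request:
apply_moves:
  commands:
    - {"grip":-1,"xyz":[37,-14,0],"dr":[0,0,0]}
    - {"grip":-1,"xyz":[74,-28,0],"dr":[0,0,0]}
    - {"grip":-1,"xyz":[111,-42,0],"dr":[0,0,0]}
    - {"grip":-1,"xyz":[148,-57,0],"dr":[0,0,0]}
    - {"grip":-1,"xyz":[185,-71,0],"dr":[0,0,0]}
    - {"grip":-1,"xyz":[222,-85,0],"dr":[0,0,0]}
    - {"grip":-1,"xyz":[259,-99,0],"dr":[0,0,0]}
    - {"grip":-1,"xyz":[290,-111,0],"dr":[0,0,0]}

```text
time_s: 19.72
tcp_pos: [472.8, 196.5, 115.7]
eef_rot: [-0.0, 0.707, 0.708, 0.0]
ft_force: [0.4, -1.0, -0.3]
width: 0.998
```

Request:
apply_moves:
  commands:
    - {"grip":-1,"xyz":[20,-8,0],"dr":[0,0,0]}
    - {"grip":-1,"xyz":[30,-12,5],"dr":[0,0,0]}
    - {"grip":-1,"xyz":[30,-12,20],"dr":[0,0,0]}
    - {"grip":-1,"xyz":[30,-12,35],"dr":[0,0,0]}
    - {"grip":-1,"xyz":[30,-12,35],"dr":[0,0,0]}
    - {"grip":-1,"xyz":[30,-12,35],"dr":[0,0,0]}
    - {"grip":-1,"xyz":[30,-12,35],"dr":[0,0,0]}
    - {"grip":-1,"xyz":[30,-12,35],"dr":[0,0,0]}

```text
time_s: 20.38
tcp_pos: [462.9, 223.9, 80.9]
eef_rot: [0.0, 0.707, 0.707, 0.001]
ft_force: [0.1, 0.9, 0.5]
width: 1.001
```

```bash
python3 go.py 461.7 225.7 34 90; python3 - <<'E'
from h import *
S=snap("side","13");s=snap("top","13")
b=cv2.resize(S["frame"][120:260,180:340],(686,600),interpolation=cv2.INTER_CUBIC); cv2.imwrite("pics/d13.png",b)
cv2.imwrite("pics/c13.png",cv2.resize(s["frame"][80:240,200:420],(792,576),interpolation=cv2.INTER_CUBIC))
E
```

```text
t 20.3833 tcp [462.9 223.9  80.9] w 1.001 F [0.1 0.9 0.5] q [ 0.33  0.38 -0.4   0.79 -0.    1.9 ]
xyz [ 1.7 -1.3 46.9] dr [ 0.1 -0.  -0. ]
```

View pics/d13.png

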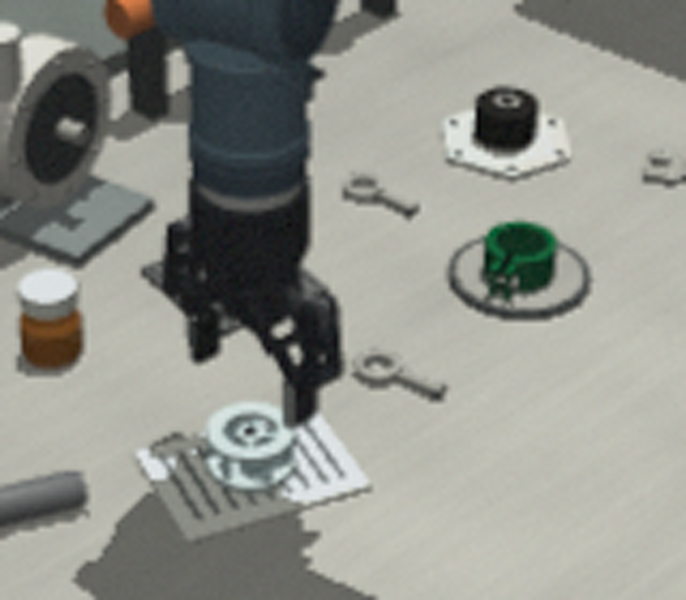

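View pics/c13.png

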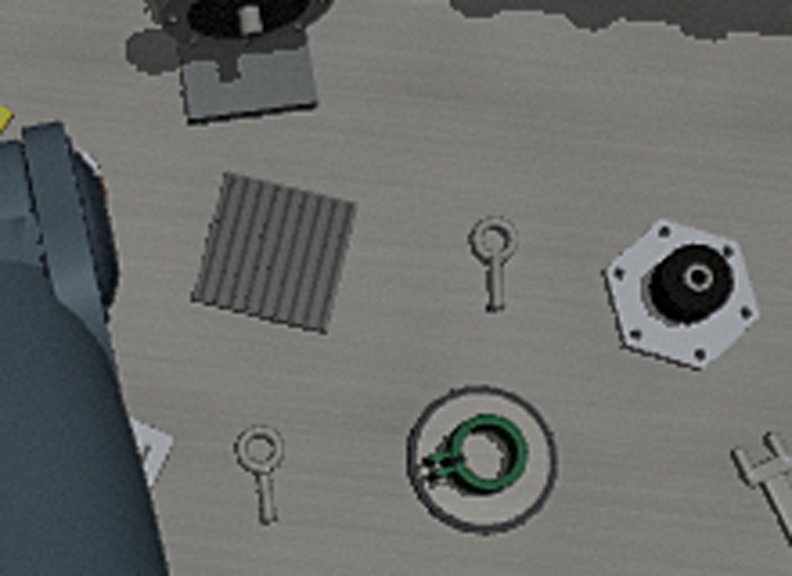

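```bash
python3 - <<'E'
from h import *
s=load("top","13")
c=lambda x,y:(200+(x+.5)/3.6-.5,80+(y+.5)/3.6-.5)
print("bump",pt(s,c(698,276),40),"hex",pt(s,c(682,292.7),6));print("ring",pt(s,c(487,453),36),"rnd",pt(s,c(482.5,459),6));print("mat",pt(s,c(274.75,252.25),6))
E
python3 go.py 461.7 225.7 34 90
```

```text
bump [ 640.21162036 -219.84323912   40.        ] hex [ 637.07283536 -218.88761242    6.        ]
ring [493.22873099 -76.21462351  36.        ] rnd [494.26677109 -78.51935798   6.        ]
mat [635.44830703  88.45216434   6.        ]
t 20.4833 tcp [462.8 224.1  80.8] w 1.003 F [ 0.4 -0.1 -0.3] q [ 0.33  0.38 -0.4   0.79 -0.    1.9 ]
xyz [ 1.6 -1.2 46.8] dr [ 0.1 -0.  -0. ]
```

Bumper and ring lie within about 3 mm of their plate centres. Now the impeller.

Request:
apply_moves:
  commands:
    - {"grip":-1,"xyz":[1.5,-1,10],"dr":[0,0,0]}
    - {"grip":-1,"xyz":[1.5,-1,22],"dr":[0,0,0]}
    - {"grip":-1,"xyz":[1.5,-1,34],"dr":[0,0,0]}
    - {"grip":-1,"xyz":[1.5,-1,42],"dr":[0,0,0]}
    - {"grip":-1,"xyz":[1.5,-1,46],"dr":[0,0,0]}
    - {"grip":-1,"xyz":[1.5,-1,46.5],"dr":[0,0,0]}
    - {"grip":-0.5,"xyz":[1.5,-1,46.5],"dr":[0,0,0]}
    - {"grip":0,"xyz":[1.5,-1,46.5],"dr":[0,0,0]}

```text
time_s: 21.15
tcp_pos: [461.4, 225.8, 34.0]
eef_rot: [0.0, 0.707, 0.707, 0.0]
ft_force: [-0.4, -0.2, -0.4]
width: 0.744
```

Request:
apply_moves:
  commands:
    - {"grip":0.4,"xyz":[0,0,0],"dr":[0,0,0]}
    - {"grip":0.6,"xyz":[0,0,0],"dr":[0,0,0]}
    - {"grip":0.8,"xyz":[0,0,0],"dr":[0,0,0]}
    - {"grip":1,"xyz":[0,0,0],"dr":[0,0,0]}
    - {"grip":1,"xyz":[0,0,0],"dr":[0,0,0]}
    - {"grip":1,"xyz":[0,0,0],"dr":[0,0,0]}
    - {"grip":1,"xyz":[0,0,0],"dr":[0,0,0]}
    - {"grip":1,"xyz":[0,0,0],"dr":[0,0,0]}

```text
time_s: 21.82
tcp_pos: [461.6, 225.9, 34.6]
eef_rot: [0.0, 0.707, 0.707, 0.001]
ft_force: [-1.2, -1.2, 5.1]
width: 0.681
```

Request:
apply_moves:
  commands:
    - {"grip":1,"xyz":[0,0,-2],"dr":[0,0,0]}
    - {"grip":1,"xyz":[0,0,-6],"dr":[0,0,0]}
    - {"grip":1,"xyz":[0,0,-14],"dr":[0,0,0]}
    - {"grip":1,"xyz":[0,0,-26],"dr":[0,0,0]}
    - {"grip":1,"xyz":[0,0,-40],"dr":[0,0,0]}
    - {"grip":1,"xyz":[0,0,-54],"dr":[0,0,0]}
    - {"grip":1,"xyz":[0,0,-60],"dr":[0,0,0]}
    - {"grip":1,"xyz":[0,0,-60],"dr":[0,0,0]}

```text
time_s: 22.48
tcp_pos: [462.4, 226.2, 95.4]
eef_rot: [0.001, 0.707, 0.707, 0.002]
ft_force: [0.5, 0.2, -1.0]
width: 0.685
```

```bash
python3 go.py 635.5 88.5 95 90; python3 - <<'E'
from h import *
S=snap("side","14")
b=cv2.resize(S["frame"][120:260,180:340],(686,600),interpolation=cv2.INTER_CUBIC); cv2.imwrite("pics/d14.png",b)
E
```

```text
t 22.4833 tcp [462.4 226.2  95.4] w 0.685 F [ 0.5  0.2 -1. ] q [ 0.33  0.36 -0.38  0.82 -0.    1.9 ]
xyz [-137.8  173.1    0.9] dr [ 0.2 -0.1  0. ]
```

View pics/d14.png

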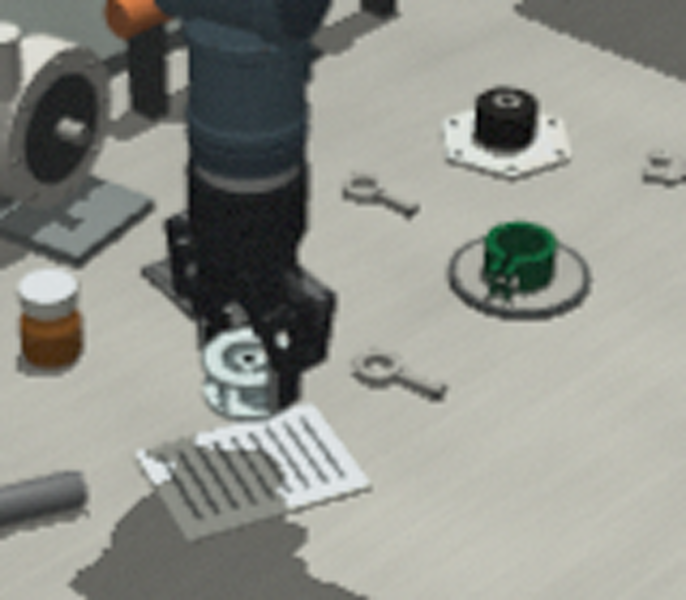

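Request:
apply_moves:
  commands:
    - {"grip":1,"xyz":[-8,10,0],"dr":[0,0,0]}
    - {"grip":1,"xyz":[-26,32,0],"dr":[0,0,0]}
    - {"grip":1,"xyz":[-47,59,0],"dr":[0,0,0]}
    - {"grip":1,"xyz":[-68,86,0],"dr":[0,0,0]}
    - {"grip":1,"xyz":[-89,113,0],"dr":[0,0,0]}
    - {"grip":1,"xyz":[-110,140,0],"dr":[0,0,0]}
    - {"grip":1,"xyz":[-127,160,0],"dr":[0,0,0]}
    - {"grip":1,"xyz":[-138,173,0],"dr":[0,0,0]}

```text
time_s: 23.2
tcp_pos: [636.2, 84.4, 92.1]
eef_rot: [0.0, 0.708, 0.706, -0.0]
ft_force: [0.1, 1.0, 0.1]
width: 0.687
```

Request:
apply_moves:
  commands:
    - {"grip":1,"xyz":[0,0,8],"dr":[0,0,0]}
    - {"grip":1,"xyz":[0,0,18],"dr":[0,0,0]}
    - {"grip":1,"xyz":[0,0,30],"dr":[0,0,0]}
    - {"grip":1,"xyz":[0,0,40],"dr":[0,0,0]}
    - {"grip":1,"xyz":[0,0,48],"dr":[0,0,0]}
    - {"grip":1,"xyz":[0,0,52],"dr":[0,0,0]}
    - {"grip":1,"xyz":[0,0,52],"dr":[0,0,0]}
    - {"grip":1,"xyz":[0,0,52],"dr":[0,0,0]}

```text
time_s: 23.87
tcp_pos: [633.5, 88.1, 41.3]
eef_rot: [-0.0, 0.707, 0.707, -0.0]
ft_force: [0.0, 0.2, 0.2]
width: 0.684
```

```bash
python3 - <<'E'
from h import *
S=snap("side","15")
b=cv2.resize(S["frame"][120:220,180:310],(780,600),interpolation=cv2.INTER_CUBIC); cv2.imwrite("pics/d15.png",b)
E
python3 go.py 635.5 88.5 34.5 90
```

```text
t 23.9167 tcp [634.1  88.   41.9] w 0.685 F [-0.1  1.1 -0.8] q [ 0.04  0.64 -0.06  0.87 -0.    1.61]
xyz [0.5 1.3 7.4] dr [0. 0. 0.]
```

View pics/d15.png

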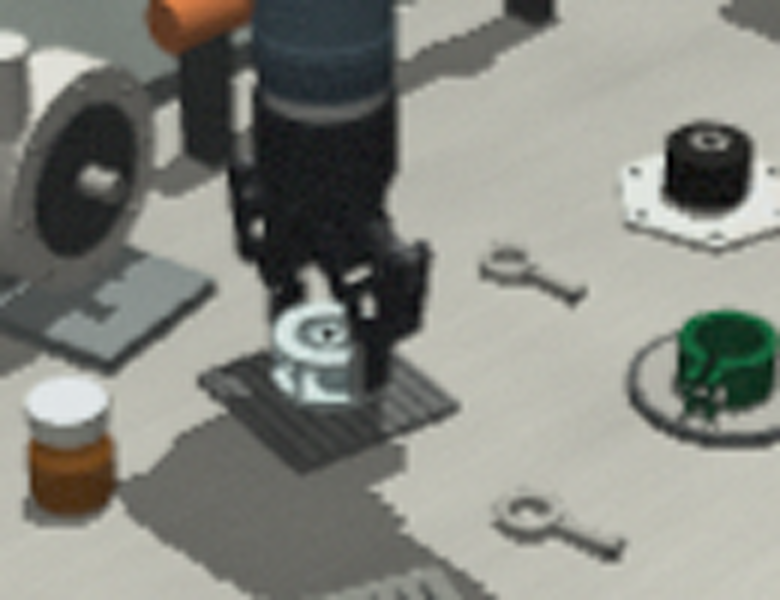

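Request:
apply_moves:
  commands:
    - {"grip":1,"xyz":[0.5,1,2],"dr":[0,0,0]}
    - {"grip":1,"xyz":[0.5,1,4],"dr":[0,0,0]}
    - {"grip":1,"xyz":[0.5,1,6],"dr":[0,0,0]}
    - {"grip":1,"xyz":[0.5,1,7.5],"dr":[0,0,0]}
    - {"grip":1,"xyz":[0.5,1,7.5],"dr":[0,0,0]}
    - {"grip":1,"xyz":[0.5,1,7.5],"dr":[0,0,0]}
    - {"grip":1,"xyz":[0.5,1,7.5],"dr":[0,0,0]}
    - {"grip":1,"xyz":[0.5,1,7.5],"dr":[0,0,0]}

```text
time_s: 24.58
tcp_pos: [635.3, 88.2, 34.7]
eef_rot: [0.0, 0.707, 0.707, 0.0]
ft_force: [-1.6, -0.2, 5.9]
width: 0.682
```

```bash
python3 go.py 635.5 88.5 34.5 90
```

```text
t 24.5833 tcp [635.3  88.2  34.7] w 0.682 F [-1.6 -0.2  5.9] q [ 0.04  0.65 -0.07  0.85 -0.    1.61]
xyz [0.3 0.2 0.2] dr [0. 0. 0.]
```

Contact made (about 6 N upward). Open and back off, clear of the view.

Request:
apply_moves:
  commands:
    - {"grip":-0.2,"xyz":[0,0,0],"dr":[0,0,0]}
    - {"grip":-0.5,"xyz":[0,0,0],"dr":[0,0,0]}
    - {"grip":-1,"xyz":[0,0,-2],"dr":[0,0,0]}
    - {"grip":-1,"xyz":[0,0,-2],"dr":[0,0,0]}
    - {"grip":-1,"xyz":[0,0,-2],"dr":[0,0,0]}
    - {"grip":-1,"xyz":[0,0,-10],"dr":[0,0,0]}
    - {"grip":-1,"xyz":[0,0,-30],"dr":[0,0,0]}
    - {"grip":-1,"xyz":[0,0,-55],"dr":[0,0,0]}

```text
time_s: 25.25
tcp_pos: [633.1, 88.1, 87.9]
eef_rot: [-0.002, 0.707, 0.707, -0.002]
ft_force: [1.6, 0.4, 0.6]
width: 0.999
```

Request:
apply_moves:
  commands:
    - {"grip":-1,"xyz":[0,0,-25],"dr":[0,0,0]}
    - {"grip":-1,"xyz":[5,-15,-45],"dr":[0,0,0]}
    - {"grip":-1,"xyz":[30,-40,-60],"dr":[0,0,0]}
    - {"grip":-1,"xyz":[60,-60,-60],"dr":[0,0,0]}
    - {"grip":-1,"xyz":[90,-80,-60],"dr":[0,0,0]}
    - {"grip":-1,"xyz":[120,-100,-60],"dr":[0,0,0]}
    - {"grip":-1,"xyz":[150,-120,-60],"dr":[0,0,0]}
    - {"grip":-1,"xyz":[175,-140,-60],"dr":[0,0,0]}

```text
time_s: 25.92
tcp_pos: [493.9, 264.9, 149.8]
eef_rot: [0.0, 0.707, 0.707, 0.001]
ft_force: [0.3, 0.1, -0.0]
width: 1.0
```

Request:
apply_moves:
  commands:
    - {"grip":-1,"xyz":[25,-15,0],"dr":[0,0,0]}
    - {"grip":-1,"xyz":[50,-30,0],"dr":[0,0,0]}
    - {"grip":-1,"xyz":[70,-40,0],"dr":[0,0,0]}
    - {"grip":-1,"xyz":[80,-45,0],"dr":[0,0,0]}
    - {"grip":-1,"xyz":[80,-45,0],"dr":[0,0,0]}
    - {"grip":-1,"xyz":[80,-45,0],"dr":[0,0,0]}
    - {"grip":-1,"xyz":[80,-45,0],"dr":[0,0,0]}
    - {"grip":-1,"xyz":[80,-45,0],"dr":[0,0,0]}

```text
time_s: 26.58
tcp_pos: [450.7, 342.0, 149.0]
eef_rot: [0.0, 0.708, 0.707, -0.0]
ft_force: [0.7, 0.7, 0.4]
width: 1.001
```

```bash
python3 - <<'E'
from h import *
S=snap("side","16");s=snap("top","16")
cv2.imwrite("pics/d16.png",cv2.resize(S["frame"][120:270,170:350],(720,600),interpolation=cv2.INTER_CUBIC))
cv2.imwrite("pics/c16.png",cv2.resize(s["frame"][80:240,200:420],(792,576),interpolation=cv2.INTER_CUBIC))
E
```

```text
(no output)
```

View pics/c16.png

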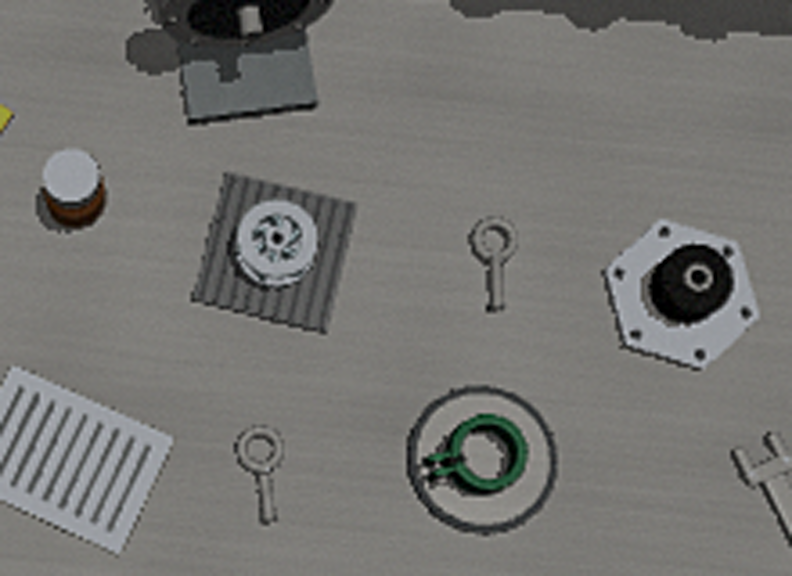

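View pics/d16.png

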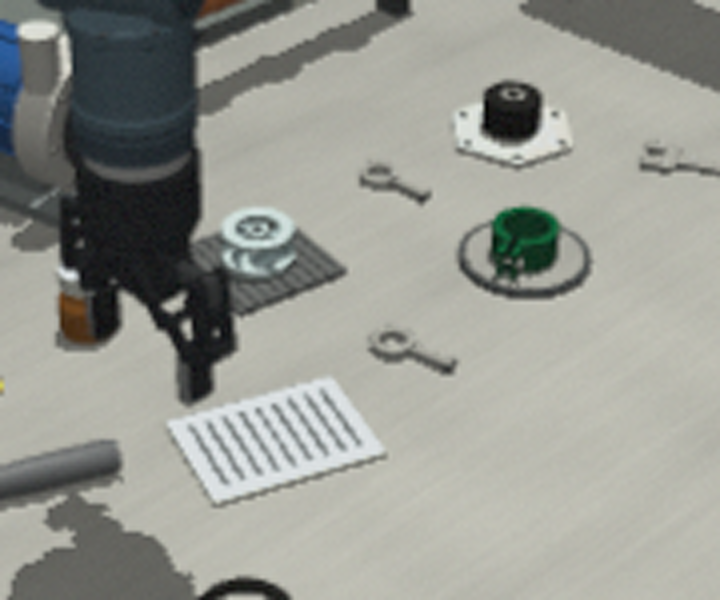

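```bash
python3 - <<'E'
from h import *
from bench import manip
s=load("top","16")
p=pt(s,(200+277.5/3.6-.5,80+238.5/3.6-.5),38); print(p, p[:2]-[635.4,88.5])
if np.hypot(*(p[:2]-[635.4,88.5]))<10: print(manip.finish_job())
E
```

```text
[636.40286034  88.67247853  38.        ] [1.00286034 0.17247853]
the job is handed in; nothing more can be done
None
```

I moved all three parts to their own plates and handed the job in at about 27 s; it gives no verdict.

- **Order:** I parked the impeller on the white drain plate and let it go. The clamp ring then went to the round plate and the bumper to the six-sided plate. Last, the impeller went from the drain plate to the square mat.
- **Final positions:** The last top picture puts the impeller about 1 mm from the mat's centre. A top picture taken before the impeller's last move put the clamp ring about 2.5 mm and the bumper about 3.5 mm from their plate centres. All are well within the 15 mm allowed.
- **Last views:** All three parts look flat and upright, and the drain plate is empty. The eye bolts and the jar look unmoved in the pictures. The gripper was open and clear of everything, and I saw no drops or large forces.
- **Disagreement:** The side camera read about 6–8 mm off from the top camera. I used the top camera, because it put the parked impeller within about 1 mm of where the robot had set it down.

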